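# Count out three calf boluses on a rocking counting board

## Robot

A 7-joint arm with a two-finger parallel gripper is mounted at the origin on the work surface. World frame = base frame: x ahead of the robot, y to its left, z up, the work surface at z = 0. Lengths are in mm, angles in rad, forces in N, time in s.
With the tool pointing down it reaches from about 425 to 1025 mm from the base axis. Payload 9.4 kg.
Tool frame: the origin (TCP) lies at the very end of the fingers, on their centre line; the grasp point (between the pads) lies 19 mm behind it (env.tcp_to_grasp is the distance from the TCP to the grasp point, in mm); z points along the fingers, y is the direction in which the jaws open and shut (so a half turn about z gives the same grasp; the last joint's range is limited). The gripper opens to 85 mm and grips with 20 to 120 N. Pads are 22 mm wide; open, the fingers measure 114 mm over their backs; the gripper's body (76 mm by 85 mm) begins 54 mm behind the grasp point. The pads swing forward as they close: fully open they stand 13 mm farther back than shut.
Start: joints at [1.039, 0.599, -0.003, 1.599, 0.002, 0.943, -0.08], TCP at [318.469, -651.307, 194.975] pointing down, gripper open.
Joint ranges: [-2.57, 2.57], [-0.35, 1.97], [-1.29, 1.29], [0.11, 2.56], [-1.05, 4.19], [0.11, 1.86], [-2.63, 2.63]. Speed limits (rad/s): [2.22, 2.22, 3.01, 3.01, 3.14, 3.14, 3.14].

## Interface

Orientations are given as a unit quaternion [w, x, y, z].
In Python, from bench import env gives the robot as it stands. The module is installed in compiled form; this text tells all that it offers.
- The arm moves only by the tool carry_out, never from a script. Its argument "steps" is a list of rows, each a list of 4 numbers: the shift along the tool's x, y, z in mm, then the turn about the tool's z in degrees. A call has 1 to 8 rows; each row shifts and turns the commanded pose from where the row before left it, along the tool's axes as they then stand; what a row does not reach is not made up. A row lasts 1/10 s, in which the tool goes at most 50 mm and 8.59 degrees, less where a joint would pass 70% of its speed; a pose out of reach is approached as far as the arm can. A call is refused whole if a number of a shift passes 50 or a number of a turn 8.59, either way. A call with a gripper value outside its range is refused whole. "fingers" is the finger opening in mm, from 0 to 85.4, set as the call begins (left out, the last holds). The fingers move at their own pace and stop on an object; "grip_force" is the grip in N (left out, the last holds). Time passes only in rows, so rows that do not move let the fingers close. It gives the time, the measured TCP pose, the force and the opening at its end, in the units of the state.
- env.sense(): the state, without advancing time (a new reading comes with each control period).
- env.read_camera(name): name is "scene" or "top" or "wrist"; returns (picture, depth): 400x640x3 uint8, blue, green, red; 400x640 float32, mm along the optical axis (not along the pixel's ray), 0 where there is no reading.
- env.calibration(name): a dict with "K" (3x3 intrinsics, pixels), "R" (3x3) and "t" (3): a world point X has camera coordinates R X + t; the wrist camera has in their place "tool_from_camera" (4x4, takes a point from camera to tool coordinates, whose origin is the TCP and whose axes are the flange's). Camera axes: x right, y down, z forward; pixel columns grow to the right and rows downward; lengths in mm; the calibration is good to about 2 mm. A picture is of the moment at which its call begins: read the wrist's pose just before it. calibration takes no time and is no camera call.
- env.close_job(): hands the job in, once; it reports no verdict.
Trained networks look in the newest picture that a camera, given by its name, has taken for a name from the list of things; names that differ only in an ending like _2 or _b are one class to them, and where a whole thing is asked for, a point or a joint stands for the part that bears it (a point fixed in the world has none). Each returns a list of dicts, best first, with "conf" (0 to 1); they miss things now and then, are a little off and sometimes report something else, mostly with a low value. They report only what shows in the picture. A call takes as long as a camera call. They do not tell look-alikes from the thing itself.
- env.find_in(query, camera): "at" ([column, row] in pixels, amid what is visible of it).
- env.cut_out(query, camera): "region" (400x640 bool, what is visible of it) and "at" ([column, row] in pixels, amid what is visible of it).
The state is a dict: "t": time; "joints": joint angles; "qvel": joint speeds; "tau": joint torques, N m; "eef_pos": TCP position; "tcp_rot": TCP orientation; "force": force on the tool from outside, world axes, zero at the start; "ft_torque": the same for the moment, N m; "width": finger opening in mm.
Only numpy, scipy, OpenCV 4.12 (cv2) and the standard library are available. Lean on these libraries where they do the work, as an engineer would, in place of code of your own. Each camera call takes 0.05 s, during which the arm holds its last target.

## Task

Put the stray bolus from the counter into the counting board's channel with the other four, then lift the board's handle to tilt it until the boluses roll along and all three grooves hold one. Then tip the board gently back so that the two left over roll back into the channel while the three stay in their grooves, and let go, leaving the board tipped a little towards the channel as you found it. Leave the other things on the counter where they are.

Things in the scene. Friction and masses are not known exactly. Their poses are not given: they have to be found in the camera images.
- stand: Fixed stand of the board: dark base plate 132 x 200 x 12 mm, two upright cheeks (along y 50 mm, 146 mm high, 130 mm over their outer faces). Origin: centre of its underside, on the counter. x = pivot axis of the board, y = rolling direction: handle and channel at -y, grooves at +y. Its place varies, turned up to 13 degrees. The pivot line lies 130 mm above the origin.
- board (a joint): Tilt of the counting board (rad). 0 = level; positive = grooves' end (+y) down, handle up; negative = channel end and handle down. Stops at -0.45 and +0.50; starts at -0.12. A stiff hinge (0.7 N m) holds it wherever it is left; moving the handle takes 3 to 6 N. A bolus rolls freely on the flat floor as soon as the board tilts.
- board_floor (a point): Board's point on the pivot line, mid-lane, on the floor's top; axes of the board (x along the pivot, y to the grooves, z up). A lane 79.5 mm wide inside, end walls (36 mm high, 6 thick) at y -150 and +137 mm. Flat floor (channel) y -150 to +46, grooves beyond. Side walls upright to 20 mm over the floor, then flared to 37 mm (about 95 mm apart at the top, 102 mm outside).
- channel_free (a point): Middle of the free part of the channel's floor, at board y = +20 mm, on the floor's top; axes of the board. As found, four boluses lie side by side across the lane against the channel's end wall and fill it to about y = -20 mm, so y -20 to +46 mm is free: room for one more bolus laid across the lane, with about 25 mm for a finger before its neighbour (do not open wide there).
- groove1 (a point): First groove, 52 mm from board_floor in y: a slot 12 mm wide across the lane; a bolus sinks 1.2 mm into it. The point is the centre of a bolus resting there; axes of the board. A bolus leaves its groove if the board tilts more than about 0.38 rad either way, not at 0.25 or less moved gently.
- groove2 (a point): Second groove, 86 mm from board_floor in y, same as groove1. To fill the grooves, tilt grooves-down to 0.45 to 0.5 rad: then all boluses roll on to the far end, one to each groove, the two spare ones waiting behind on the flat.
- groove3 (a point): Third groove, 120 mm from board_floor in y, by the end wall, same as groove1.
- board_handle (a point): Grip point of the board's black handle, a bar 22 mm wide (board x), 16 mm thick, sticking 105 mm out of the channel's end wall along board -y (y -155 to -260 mm), at the floor's height. The point is the bar's centre, 215 mm from the pivot line, 59 mm outside the end wall; axes of the board. Swings on an arc about the pivot; pinched across its width from above it can turn in the grip.
- bolus1_center (a point): Centre of a bolus: plain off-white cylinder 76 mm long, 32 mm in diameter, about 75 g, its x along its length (the other axes roll with it). One of the four that start in the channel, lying across the lane.
- bolus2_center (a point): Centre of a bolus: plain off-white cylinder 76 mm long, 32 mm in diameter, about 75 g, its x along its length (the other axes roll with it). One of the four that start in the channel, lying across the lane.
- bolus3_center (a point): Centre of a bolus: plain off-white cylinder 76 mm long, 32 mm in diameter, about 75 g, its x along its length (the other axes roll with it). One of the four that start in the channel, lying across the lane.
- bolus4_center (a point): Centre of a bolus: plain off-white cylinder 76 mm long, 32 mm in diameter, about 75 g, its x along its length (the other axes roll with it). One of the four that start in the channel, lying across the lane.
- bolus5_center (a point): Centre of a bolus: plain off-white cylinder 76 mm long, 32 mm in diameter, about 75 g, its x along its length (the other axes roll with it). This one is the stray: it starts on the counter, on the left of the board, lying on its side, turned up to 52 degrees either way from lying along the robot's x.
- jar: Bystander: specimen jar 66 mm across, 75 mm high, beyond the board. Origin under its centre.
- amber_bottle: Bystander: amber bottle 56 mm across, 120 mm high, beyond the board. Origin under its centre.
- dish: Bystander: steel bowl 110 mm across, 35 mm high, on the right. Origin under its centre.
- tape: Bystander: white roll of tape lying flat, 84 mm across, 22 mm high, not far from the stray bolus. Origin under its centre.
- marker: Bystander: black marker 130 mm long, 13 mm thick, beyond the handle. Origin under its centre.
- slide_box: Bystander: grey slide box 85 x 60 x 30 mm, at the right, nearer the robot than the handle. Origin under its centre.
There are look-alikes about, which are no part of the job. Leave any black or turquoise look-alike of the part that bears bolus2_center alone. Leave any blue look-alike of the part that bears bolus5_center alone.

How it is judged (in metres and radians):
On the way, in this order (a step that is already met when the one before it is completed fails the run):
1. all five boluses lie in the channel, the board tipped towards it, the stray one released (y of bolus1_center in the frame of board_floor between -0.15 and 0.036 m and x of bolus1_center in the frame of board_floor between -0.02 and 0.02 m and z of bolus1_center in the frame of board_floor between 0.005 and 0.026 m and y of bolus2_center in the frame of board_floor between -0.15 and 0.036 m and x of bolus2_center in the frame of board_floor between -0.02 and 0.02 m and z of bolus2_center in the frame of board_floor between 0.005 and 0.026 m and y of bolus3_center in the frame of board_floor between -0.15 and 0.036 m and x of bolus3_center in the frame of board_floor between -0.02 and 0.02 m and z of bolus3_center in the frame of board_floor between 0.005 and 0.026 m and y of bolus4_center in the frame of board_floor between -0.15 and 0.036 m and x of bolus4_center in the frame of board_floor between -0.02 and 0.02 m and z of bolus4_center in the frame of board_floor between 0.005 and 0.026 m and y of bolus5_center in the frame of board_floor between -0.15 and 0.036 m and x of bolus5_center in the frame of board_floor between -0.02 and 0.02 m and z of bolus5_center in the frame of board_floor between 0.005 and 0.026 m and value of joint board below 0 rad and contact force between the fingers and bolus5 below 0.2 N), for 0.2 s.
2. with the board tilted grooves-down (more than 0.15 rad), each of the three grooves holds a bolus (distance between any of bolus1_center, bolus2_center, bolus3_center, bolus4_center, bolus5_center and groove1 below 0.009 m and distance between any of bolus1_center, bolus2_center, bolus3_center, bolus4_center, bolus5_center and groove2 below 0.009 m and distance between any of bolus1_center, bolus2_center, bolus3_center, bolus4_center, bolus5_center and groove3 below 0.009 m and value of joint board above 0.15 rad), for 0.2 s.
At the end, for the whole second after the job is handed in: Each of the three grooves holds a bolus (centre within 9 mm of the groove's point), the other two lie in the channel (centres on the flat, y below 36 mm in the board's frame), the board is left tipped towards the channel by 0.03 to 0.36 rad, and all are at rest (distance between any of bolus1_center, bolus2_center, bolus3_center, bolus4_center, bolus5_center and groove1 below 0.009 m and distance between any of bolus1_center, bolus2_center, bolus3_center, bolus4_center, bolus5_center and groove2 below 0.009 m and distance between any of bolus1_center, bolus2_center, bolus3_center, bolus4_center, bolus5_center and groove3 below 0.009 m and ((y of bolus1_center in the frame of board_floor between -0.15 and 0.036 m and x of bolus1_center in the frame of board_floor between -0.02 and 0.02 m and z of bolus1_center in the frame of board_floor between 0.005 and 0.026 m) or distance between bolus1_center and groove1 below 0.009 m or distance between bolus1_center and groove2 below 0.009 m or distance between bolus1_center and groove3 below 0.009 m) and ((y of bolus2_center in the frame of board_floor between -0.15 and 0.036 m and x of bolus2_center in the frame of board_floor between -0.02 and 0.02 m and z of bolus2_center in the frame of board_floor between 0.005 and 0.026 m) or distance between bolus2_center and groove1 below 0.009 m or distance between bolus2_center and groove2 below 0.009 m or distance between bolus2_center and groove3 below 0.009 m) and ((y of bolus3_center in the frame of board_floor between -0.15 and 0.036 m and x of bolus3_center in the frame of board_floor between -0.02 and 0.02 m and z of bolus3_center in the frame of board_floor between 0.005 and 0.026 m) or distance between bolus3_center and groove1 below 0.009 m or distance between bolus3_center and groove2 below 0.009 m or distance between bolus3_center and groove3 below 0.009 m) and ((y of bolus4_center in the frame of board_floor between -0.15 and 0.036 m and x of bolus4_center in the frame of board_floor between -0.02 and 0.02 m and z of bolus4_center in the frame of board_floor between 0.005 and 0.026 m) or distance between bolus4_center and groove1 below 0.009 m or distance between bolus4_center and groove2 below 0.009 m or distance between bolus4_center and groove3 below 0.009 m) and ((y of bolus5_center in the frame of board_floor between -0.15 and 0.036 m and x of bolus5_center in the frame of board_floor between -0.02 and 0.02 m and z of bolus5_center in the frame of board_floor between 0.005 and 0.026 m) or distance between bolus5_center and groove1 below 0.009 m or distance between bolus5_center and groove2 below 0.009 m or distance between bolus5_center and groove3 below 0.009 m) and value of joint board between -0.36 and -0.03 rad and linear speed of each of bolus1, bolus2, bolus3, bolus4, bolus5 below 0.02 m/s); the robot touches nothing.
It fails at once if a bystander is pushed more than 30 mm or knocked over (distance of any of jar, amber_bottle, dish, tape, marker, slide_box from where it was at the start of the episode above 0.03 m or angle between any of jar, amber_bottle, dish, tape, slide_box's own z axis and vertical above 0.5 rad).
It fails at once if one of the four boluses in the board falls off it (height (world z) of any of bolus1_center, bolus2_center, bolus3_center, bolus4_center below 0.04 m).
It also fails if it takes over 61 s, if anything falls off the work surface, if the arm or the gripper's body presses on something with over 40 N, if the wrist force passes 120 N, or if a joint passes its speed limit or range.

## Working session

There is one attempt and no reset: what is moved stays moved. The work goes in short steps, Python scripts to look and compute and a tool call to move; the robot and the scene stay as the last step left them, time stands still between calls to the robot, and variables do not carry over. Pictures are saved under pics/ and viewed, and the job is handed in when it is done.

Besides the shell and the picture viewer there is one more tool, called after "Call:" as name(argument=value, ...) on one line, values as JSON. carry_out: Moves the arm, as the interface text tells. Its arguments: {"type":"object","properties":{"steps":{"type":"array","items":{"type":"array","items":{"type":"number"}}},"fingers":{"type":"number"},"grip_force":{"type":"number"}},"required":["steps"]}

```bash
mkdir -p pics; ls; cat > h.py <<'E'
import numpy as np, cv2
from bench import env
def save(n,im): cv2.imwrite('pics/'+n+'.png',im)
def Rq(q):
    w,x,y,z=q
    from scipy.spatial.transform import Rotation as R
    return R.from_quat([x,y,z,w]).as_matrix()
def cloud(name,depth,s=None):
    c=env.calibration(name);K=c['K'];v,u=np.mgrid[0:400,0:640]
    P=np.stack([(u-K[0][2])/K[0][0]*depth,(v-K[1][2])/K[1][1]*depth,depth],-1)
    if name=='wrist':
        T=np.array(c['tool_from_camera']);P=P@T[:3,:3].T+T[:3,3]
        return P@Rq(s['tcp_rot']).T+np.array(s['eef_pos'])
    return (P-np.array(c['t']))@np.array(c['R'])
E
python3 - <<'E'
from h import *
s=env.sense();print(s)
for n in ['scene','top','wrist']:
    p,d=env.read_camera(n);save(n+'0',p);np.savez(n+'0.npz',p=p,d=d)
    print(n,{k:np.round(v,3).tolist() for k,v in env.calibration(n).items()})
E
```

```text
pics
{'t': 0.0, 'joints': array([ 1.03930135,  0.60016362, -0.00253806,  1.60011047,  0.00182671,
        0.94289858, -0.07984387]), 'qvel': array([ 9.88679825e-04, -9.70924553e-04, -6.51036162e-05, -7.57034104e-04,
        9.71904328e-04,  2.80700571e-04, -4.65693303e-04]), 'tau': array([-1.68683073e-03, -7.76448298e+01,  1.56450748e+00, -2.58011073e+01,
        1.23790582e-02,  8.96254904e-03, -5.52937740e-05]), 'eef_pos': array([ 318.21977847, -650.85288804,  194.0962076 ]), 'tcp_rot': array([-7.45409751e-04,  9.74253172e-01,  2.25455391e-01, -2.59157288e-04]), 'force': array([ 0.37397954, -0.38558495,  0.64179812]), 'ft_torque': array([-0.02785955, -0.00553874, -0.01849964]), 'width': 85.72165949494092}
scene {'K': [[462.912, 0.0, 330.287], [0.0, 462.912, 206.676], [0.0, 0.0, 1.0]], 'R': [[-0.006, 1.0, 0.009], [0.805, 0.01, -0.594], [-0.594, 0.004, -0.805]], 't': [-0.228, -377.579, 1523.49]}
top {'K': [[508.838, 0.0, 323.284], [0.0, 508.838, 207.982], [0.0, 0.0, 1.0]], 'R': [[0.028, -1.0, 0.013], [-0.984, -0.03, -0.173], [0.173, -0.008, -0.985]], 't': [-27.962, 593.068, 1367.686]}
wrist {'K': [[325.634, 0.0, 315.268], [0.0, 325.634, 207.04], [0.0, 0.0, 1.0]], 'tool_from_camera': [[-0.0, -0.956, -0.294, 75.207], [1.0, 0.0, -0.001, -0.721], [0.001, -0.294, 0.956, -178.634], [0.0, 0.0, 0.0, 1.0]]}
```

View pics/scene0.png

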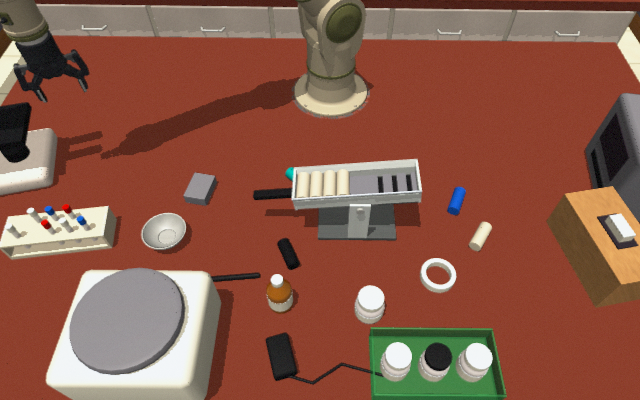

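View pics/top0.png

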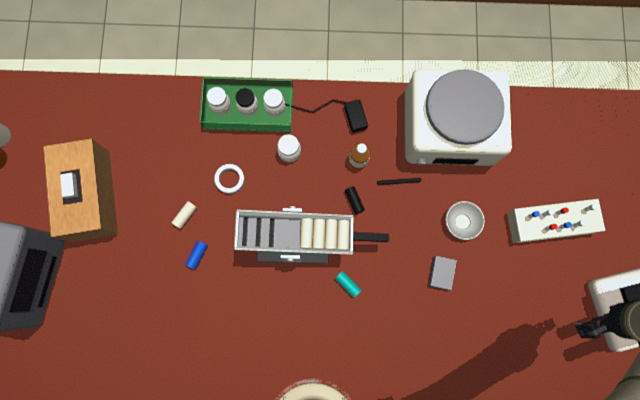

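Candidates for the stray: off-white cylinder at top (184,215) / scene (481,236); blue look-alike at top (197,256), black at (355,199), turquoise at (348,284). The plain off-white one on the left is the stray.

```bash
python3 - <<'E'
from h import *
D=np.load('top0.npz');p,d=D['p'],D['d']
P=cloud('top',d)
S=np.load('scene0.npz');PS=cloud('scene',S['d'])
for q in ['bolus5_center','bolus1_center','board_handle','tape']:
  for cam in ['top','scene']:
    r=env.find_in(q,cam)
    print(q,cam,[(np.round(a['at']).tolist(),round(a['conf'],2)) for a in r][:7])
for nm,PP,img,box in [('top',P,p,(160,215,190,240)),('scene',PS,S['p'],(460,500,210,260))]:
    sub=PP[box[2]:box[3],box[0]:box[1]].reshape(-1,3);col=img[box[2]:box[3],box[0]:box[1]].reshape(-1,3).astype(int)
    m=(col.min(1)>110)&(sub[:,2]>6)
    Q=sub[m];c=np.median(Q,0);xy=Q[:,:2]
    (cx,cy),(w,h),a=cv2.minAreaRect(xy.astype(np.float32));bx=cv2.boxPoints(((cx,cy),(w,h),a))
    u,s,v=np.linalg.svd(xy-xy.mean(0));print(nm,m.sum(),'rect',np.round([cx,cy,w,h,a],1),'axis deg',np.degrees(np.arctan2(v[0,1],v[0,0])),'zmax',np.percentile(Q[:,2],97))
save('topcrop',cv2.resize(p[180:310,150:430],None,fx=2.8,fy=2.8,interpolation=cv2.INTER_CUBIC))
# table z check
print(np.median(P[300:320,200:300,2]),np.median(PS[120:140,480:520,2]))
E
```

```text
bolus5_center top [([195.0, 256.0], 0.75)]
bolus5_center scene [([480.0, 235.0], 0.86), ([456.0, 200.0], 0.61)]
bolus1_center top [([343.0, 232.0], 0.76), ([278.0, 232.0], 0.61)]
bolus1_center scene [([304.0, 182.0], 0.62)]
board_handle top []
board_handle scene [([366.0, 188.0], 0.69), ([320.0, 181.0], 0.23)]
tape top [([236.0, 173.0], 0.98)]
tape scene [([443.0, 264.0], 0.72)]
top 291 rect [454.9 205.2 459.1  75.2  57.3] axis deg 64.97597824794447 zmax 37.09754583864407
scene 346 rect [867.7 195.4  29.5 786.9  57.8] axis deg -31.590256122272443 zmax 33.72462814666862
-0.007487843063435597 0.27882645573424647
```

View pics/topcrop.png

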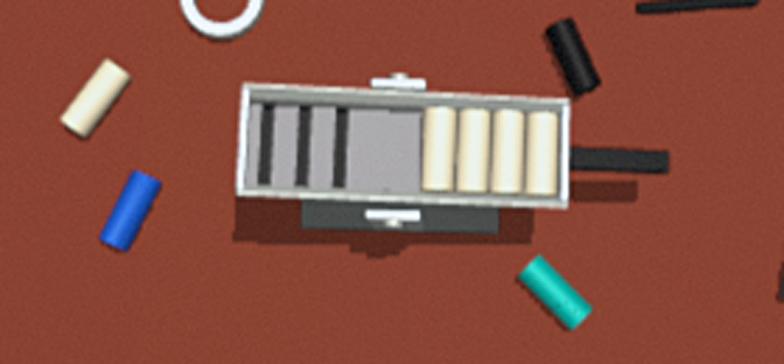

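The close crop shows the off-white stray at crop (95,98) = top (184,215); blue one clearly separate at crop (131,210). Now measure robustly, and the board too.

```bash
cat > meas.py <<'E'
from h import *
D=np.load('top0.npz');p,d=D['p'],D['d'];P=cloud('top',d)
S=np.load('scene0.npz');PS=cloud('scene',S['d'])
def stray(PP,img,box):
    sub=PP[box[2]:box[3],box[0]:box[1]].reshape(-1,3);col=img[box[2]:box[3],box[0]:box[1]].reshape(-1,3).astype(int)
    m=(col.min(1)>100)&(sub[:,2]>6)&(sub[:,2]<40)
    Q=sub[m];c=np.median(Q[:,:2],0);Q=Q[np.linalg.norm(Q[:,:2]-c,axis=1)<48]
    xy=Q[:,:2];T=Q[Q[:,2]>24][:,:2]
    r=cv2.minAreaRect(xy.astype(np.float32));v=np.linalg.svd(xy-xy.mean(0))[2][0]
    t=(xy-c)@v; n=np.array([-v[1],v[0]])
    print(len(Q),'rect',np.round(r[0]+r[1],1),round(r[2],1),'axis',np.degrees(np.arctan2(v[1],v[0])),'mean',xy.mean(0),'topmean',T.mean(0),'z',np.percentile(Q[:,2],97), 'ends',np.percentile(t,[1,99]))
stray(P,p,(160,215,190,240));stray(PS,S['p'],(460,500,210,260))
for nm,PP,img,box in [('top',P,p,(225,395,195,265)),('scene',PS,S['p'],(245,430,150,245))]:
    sub=PP[box[2]:box[3],box[0]:box[1]].reshape(-1,3);col=img[box[2]:box[3],box[0]:box[1]].reshape(-1,3).astype(int)
    # handle: black pixels, z 110..180, low y
    m=(col.max(1)<60)&(sub[:,2]>60)&(sub[:,2]<200)&(sub[:,1]<-40)
    Q=sub[m];
    if len(Q)>20:
        c=np.median(Q,0);Q=Q[np.linalg.norm(Q-c,axis=1)<75];v=np.linalg.svd(Q-Q.mean(0))[2][0];v*=np.sign(v[1])
        print(nm,'handle',len(Q),Q.mean(0),'dir',v,'yaw',np.degrees(np.arctan2(v[0],v[1])),'y range',np.percentile((Q-Q.mean(0))@v,[1,99]))
    # floor: gray
    m=(abs(col[:,0]-col[:,2])<25)&(col.mean(1)>110)&(col.mean(1)<185)&(sub[:,2]>110)&(sub[:,2]<170)
    Q=sub[m];print(nm,'floor n',len(Q))
    np.save('floor_%s.npy'%nm,Q)
E
python3 meas.py
```

```text
295 rect [570.  384.5  32.7  75.2] 56.9 axis 146.63784851510138 mean [568.67971668 382.50377084] topmean [569.03585536 383.8005051 ] z 36.9105040865549 ends [-36.65950207  37.02071888]
355 rect [569.  383.2  30.1  77.9] 56.3 axis -33.728752603921166 mean [574.20539596 380.15369514] topmean [570.57012635 382.54333184] z 33.69065118309779 ends [-45.48658282  29.74912398]
top handle 257 [ 509.35394452 -137.17322869  111.57015798] dir [0.00110822 0.99208417 0.12556975] yaw 0.06400306596397477 y range [-44.24282774  44.51235475]
top floor n 2135
scene handle 344 [ 513.20614501 -140.07342135  110.13288397] dir [-0.00550607  0.99295958  0.11832565] yaw -0.31770789799936344 y range [-44.89980646  45.14021802]
scene floor n 2692
```

```bash
python3 - <<'E'
from h import *
D=np.load('top0.npz');p,d=D['p'],D['d'];P=cloud('top',d)
for v,u in [(236,268),(236,285),(236,295),(215,285),(248,285),(233,240),(213,240),(252,238),(213,352),(254,350),(212,290),(230,250),(236,365),(237,375),(237,385),(238,388),(209,292),(257,290),(230,305),(230,318),(232,330),(232,343),(257,270),(256,320)]:
    print(v,u,p[v,u],np.round(P[v,u],1))
E
```

```text
236 268 [166 163 165] [500.8 131.6 135.2]
236 285 [173 170 173] [502.7  87.9 130.4]
236 295 [172 169 170] [504.   62.  125.6]
215 285 [147 152 149] [553.5  88.2 158.8]
248 285 [164 168 164] [468.4  84.5 162.2]
233 240 [176 175 177] [505.4 203.2 143.6]
213 240 [145 151 147] [553.  201.7 172.1]
252 238 [32 44 91] [468.5 228.3  -2.3]
213 352 [25 35 88] [590.2 -94.1   2.3]
254 350 [126 137 174] [471.7 -90.6   3.1]
212 290 [196 205 195] [559.8  75.  170.5]
230 250 [173 170 172] [514.  178.  143.1]
236 365 [51 51 51] [ 510.6 -122.   117.1]
237 375 [50 48 49] [ 509.6 -149.3  109.4]
237 385 [42 42 43] [ 511.1 -176.5  104.1]
238 388 [42 44 63] [ 508.8 -184.8  102.5]
209 292 [252 247 241] [571.5  71.5 148.4]
257 290 [236 234 228] [447.7  72.2 139.8]
230 305 [225 242 237] [516.2  35.6 159.5]
230 318 [234 242 236] [518.1   2.4 152.6]
232 330 [231 243 236] [514.6 -28.7 146.6]
232 343 [237 242 235] [515.8 -62.3 145.6]
257 270 [74 75 72] [455.9 135.4  11.1]
256 320 [75 77 73] [462.8  -5.4  12.1]
```

```bash
cat > fit.py <<'E'
from h import *
from scipy.optimize import least_squares
# board model -> sdf to union of boxes in board frame (x,y,z)
def sdbox(q,c,h):
    a=abs(q-c)-h
    return np.linalg.norm(np.maximum(a,0),axis=-1)+np.minimum(a.max(-1),0)
B=[((0,-6.5,-3),(42,150,3)),((0,-153,15),(45,3,21)),((0,140,15),(45,3,21)),((0,-207.5,0),(11,52.5,8))]
def sd(q,cap=8,bol=None):
    ds=[sdbox(q,np.array(c),np.array(h)) for c,h in B]
    for s in (-1,1):
        ds.append(sdbox(q,np.array([s*42.,-6.5,10]),np.array([2.,150,10])))
        # flared
        t=np.arctan2(7.75,17);c,si=np.cos(t),np.sin(t)
        x=(q[...,0]*s-(39.75+1.5));z=q[...,2]-20
        lx=c*x-si*z;lz=si*x+c*z
        ds.append(sdbox(np.stack([lx,q[...,1],lz],-1),np.array([0.5,-6.5,9.3]),np.array([2.,150,9.3])))
    return np.min(ds,0)
def tob(X,x0,y0,z0,yaw,a):
    r=X-np.array([x0,y0,z0]);c,s=np.cos(yaw),np.sin(yaw)
    x=c*r[:,0]+s*r[:,1];y=-s*r[:,0]+c*r[:,1];z=r[:,2]
    ca,sa=np.cos(a),np.sin(a)  # positive: +y down
    return np.stack([x,ca*y-sa*z,sa*y+ca*z],-1)
def fit(X,p0,ff=None):
    f=lambda p:np.clip(sd(tob(X,p[0],p[1],130+p[2],p[3],p[4])),-12,12)
    r=least_squares(lambda p:np.r_[f(p),p[2]*3.],p0,loss='soft_l1',f_scale=2,diff_step=1e-4,x_scale=[1,1,1,.01,.01])
    return r.x,np.median(abs(f(r.x)))
if __name__=='__main__':
    for n in ['top','scene']:
        D=np.load(n+'0.npz');P=cloud(n,D['d']).reshape(-1,3);col=D['p'].reshape(-1,3).astype(int)
        m=(D['d'].ravel()>0)&(P[:,2]>85)&(P[:,2]<190)&(P[:,0]>430)&(P[:,0]<590)&(P[:,1]>-210)&(P[:,1]<230)
        bol=(col.min(1)>=0)&((col[:,1]-col[:,0])>=6)&(col[:,1]>190)
        m&=~bol
        m&=~((abs(P[:,0]-510)>55))
        X=P[m]
        print(n,m.sum(),[ (np.round(a,3),round(b,2)) for a,b in [fit(X,[511,66,0,y,-.12]) for y in (0,.05,-.05)]])
E
python3 fit.py
```

```text
top 3612 [(array([ 5.11434e+02,  7.25880e+01,  3.86000e-01,  2.00000e-03,
       -1.17000e-01]), np.float64(1.5)), (array([ 5.11436e+02,  7.25900e+01,  3.83000e-01,  2.00000e-03,
       -1.17000e-01]), np.float64(1.5)), (array([ 5.11434e+02,  7.25880e+01,  3.86000e-01,  2.00000e-03,
       -1.17000e-01]), np.float64(1.5))]
scene 3853 [(array([ 5.10171e+02,  7.11660e+01, -4.80000e-02, -8.00000e-03,
       -1.18000e-01]), np.float64(1.11)), (array([ 5.10117e+02,  7.11660e+01, -5.50000e-02, -8.00000e-03,
       -1.18000e-01]), np.float64(1.1)), (array([ 5.10171e+02,  7.11660e+01, -4.80000e-02, -8.00000e-03,
       -1.18000e-01]), np.float64(1.11))]
```

```bash
cat > plan.py <<'E'
from h import *
import sys
def plan(tgt,n,vmax=46,wmax=8.5):
    s=env.sense();R=Rq(s['tcp_rot']);p=np.array(s['eef_pos']);th=np.degrees(np.arctan2(R[1,0],R[0,0]))
    D=np.array(tgt[:3])-p;dth=tgt[3]-th
    while dth>185:dth-=360
    while dth<-185:dth+=360
    n=max(n,int(np.ceil(np.linalg.norm(D)/vmax)),int(np.ceil(abs(dth)/wmax)))
    print('t',round(s['t'],2),'at',np.round(p,1),'th',round(th,2),'tilt',np.round(R[:,2],3),'w',round(s['width'],1),'F',np.round(s['force'],1),'j',np.round(s['joints'],2),'n',n)
    rows=[]
    for k in range(n):
        a=np.radians(th+dth*k/n);c,sn=np.cos(a),np.sin(a)
        d=D/n
        rows.append([round(float(x),1) for x in (c*d[0]+sn*d[1], sn*d[0]-c*d[1], -d[2], -dth/n)])
    for i in range(0,n,8): print(rows[i:i+8])
a=[float(x) for x in sys.argv[1:]]
plan(a[:4],int(a[4]) if len(a)>4 else 1)
E
python3 plan.py 470 -150 290 100; python3 plan.py 569.5 383.5 250 146.5
```

```text
t 0.55 at [ 318.4 -651.3  195. ] th 26.06 tilt [-0. -0. -1.] w 85.3 F [-0.2 -0.3  0.6] j [ 1.04  0.6  -0.    1.6   0.    0.94 -0.08] n 12
[[29.7, -32.0, -7.9, -6.2], [33.0, -28.6, -7.9, -6.2], [35.8, -24.9, -7.9, -6.2], [38.3, -20.9, -7.9, -6.2], [40.3, -16.7, -7.9, -6.2], [41.9, -12.3, -7.9, -6.2], [43.0, -7.7, -7.9, -6.2], [43.5, -3.0, -7.9, -6.2]]
[[43.6, 1.7, -7.9, -6.2], [43.2, 6.3, -7.9, -6.2], [42.3, 10.9, -7.9, -6.2], [40.8, 15.4, -7.9, -6.2]]
t 0.55 at [ 318.4 -651.3  195. ] th 26.06 tilt [-0. -0. -1.] w 85.3 F [-0.2 -0.3  0.6] j [ 1.04  0.6  -0.    1.6   0.    0.94 -0.08] n 24
[[28.3, -34.1, -2.3, -5.0], [31.2, -31.5, -2.3, -5.0], [33.9, -28.7, -2.3, -5.0], [36.2, -25.6, -2.3, -5.0], [38.3, -22.3, -2.3, -5.0], [40.1, -18.9, -2.3, -5.0], [41.6, -15.3, -2.3, -5.0], [42.8, -11.6, -2.3, -5.0]]
[[43.7, -7.8, -2.3, -5.0], [44.2, -4.0, -2.3, -5.0], [44.4, -0.1, -2.3, -5.0], [44.2, 3.8, -2.3, -5.0], [43.7, 7.6, -2.3, -5.0], [42.9, 11.4, -2.3, -5.0], [41.7, 15.1, -2.3, -5.0], [40.2, 18.7, -2.3, -5.0]]
[[38.4, 22.2, -2.3, -5.0], [36.3, 25.5, -2.3, -5.0], [34.0, 28.5, -2.3, -5.0], [31.3, 31.4, -2.3, -5.0], [28.5, 34.0, -2.3, -5.0], [25.4, 36.4, -2.3, -5.0], [22.1, 38.5, -2.3, -5.0], [18.7, 40.3, -2.3, -5.0]]
```

Call:
carry_out(steps=[[30,-32,-8,-6],[33,-29,-8,-6],[36,-25,-8,-6],[38,-21,-8,-6],[40,-17,-8,-6],[42,-12,-8,-6],[43,-8,-8,-6],[43,-3,-8,-6]], fingers=62)

```text
t: 1.35
eef_pos: [422.3, -316.3, 259.6]
tcp_rot: [0.0, 0.797, 0.604, -0.0]
force: [0.2, -0.2, -0.3]
width: 62.1
```

```bash
python3 plan.py 569.5 383.5 240 146.5
```

```text
t 1.35 at [ 422.3 -316.3  259.6] th 74.3 tilt [ 0.    -0.001 -1.   ] w 62.1 F [ 0.2 -0.2 -0.3] j [ 0.76  0.3  -0.29  1.96  0.11  0.89  0.14] n 16
[[44.6, -3.0, 1.2, -4.5], [44.7, 0.5, 1.2, -4.5], [44.5, 4.1, 1.2, -4.5], [44.1, 7.5, 1.2, -4.5], [43.3, 11.0, 1.2, -4.5], [42.3, 14.4, 1.2, -4.5], [41.1, 17.6, 1.2, -4.5], [39.6, 20.8, 1.2, -4.5]]
[[37.8, 23.9, 1.2, -4.5], [35.8, 26.8, 1.2, -4.5], [33.6, 29.5, 1.2, -4.5], [31.2, 32.1, 1.2, -4.5], [28.5, 34.4, 1.2, -4.5], [25.7, 36.5, 1.2, -4.5], [22.8, 38.5, 1.2, -4.5], [19.7, 40.1, 1.2, -4.5]]
```

Call:
carry_out(steps=[[45,-3,0,-4.5],[45,0,0,-4.5],[44,4,0,-4.5],[44,8,0,-4.5],[43,11,0,-4.5],[42,14,0,-4.5],[41,18,0,-4.5],[40,21,0,-4.5]])

```text
t: 2.15
eef_pos: [497.7, 33.2, 259.3]
tcp_rot: [0.0, 0.572, 0.82, 0.0]
force: [1.0, -0.6, -0.2]
width: 62.3
```

Call:
carry_out(steps=[[38,24,0,-4.5],[36,27,0,-4.5],[34,30,5,-4.5],[31,32,10,-4.5],[28,34,15,-4.5],[26,36,15,-4.5],[23,38,15,-4.5],[20,40,15,-4.5]])

```text
t: 2.95
eef_pos: [573.0, 382.6, 183.3]
tcp_rot: [0.0, 0.291, 0.957, -0.0]
force: [0.4, 0.1, -1.1]
width: 62.1
```

```bash
python3 plan.py 569.5 383.5 110 146.5; python3 - <<'E'
from h import *
s=env.sense();p,d=env.read_camera('wrist');save('w1',p);P=cloud('wrist',d,s)
hsv=cv2.cvtColor(p,cv2.COLOR_BGR2HSV)
m=(p.min(2)>95)&(hsv[...,1]<70)&(P[...,2]>6)&(P[...,2]<40)&(np.linalg.norm(P[...,:2]-[569.5,383.5],axis=-1)<60)
Q=P[m];r=cv2.minAreaRect(Q[:,:2].astype(np.float32));print(m.sum(),r,'z',np.percentile(Q[:,2],97));T=Q[Q[:,2]>26];r=cv2.minAreaRect(T[:,:2].astype(np.float32));print(r)
E
```

```text
t 2.95 at [573.  382.6 183.3] th 146.21 tilt [ 0. -0. -1.] w 62.1 F [ 0.4  0.1 -1.1] j [-0.26  0.65 -0.66  1.67  0.46  0.99 -0.11] n 2
[[1.7, -0.6, 36.7, -0.1], [1.7, -0.6, 36.7, -0.1]]
2123 ((569.365966796875, 385.05120849609375), (30.75051498413086, 75.91493225097656), 56.955055236816406) z 32.34391214510701
((569.2889404296875, 385.0933837890625), (25.944440841674805, 75.2940902709961), 56.82070541381836)
```

View pics/w1.png

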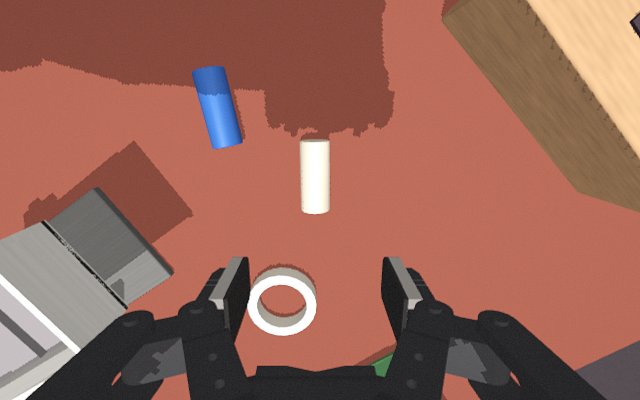

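The wrist view shows the off-white stray at (315,176) centred between the fingers, blue one away at (217,107), tape behind at (283,302). Position agrees with the fixed cameras to ~1.5 mm.

```bash
python3 plan.py 569.4 384.7 3 146.9
```

```text
t 3.0 at [571.5 390.4 180.7] th 146.8 tilt [-0.003  0.005 -1.   ] w 61.7 F [0.3 6.  0.2] j [-0.27  0.65 -0.67  1.67  0.46  0.98 -0.11] n 4
[[-0.4, -1.5, 44.4, -0.0], [-0.4, -1.5, 44.4, -0.0], [-0.4, -1.5, 44.4, -0.0], [-0.4, -1.5, 44.4, -0.0]]
```

Call:
carry_out(steps=[[0,0,30,0],[0,0,30,0],[0,0,30,0],[0,0,20,0],[0,0,0,0],[0,0,0,0]])

```text
t: 3.6
eef_pos: [572.6, 381.2, 74.3]
tcp_rot: [-0.0, 0.292, 0.956, -0.0]
force: [-0.2, 0.1, -0.1]
width: 61.8
```

```bash
python3 plan.py 569.4 384.7 3 146.9
```

```text
t 3.6 at [572.6 381.2  74.3] th 146.06 tilt [-0.  0. -1.] w 61.8 F [-0.2  0.1 -0.1] j [-0.31  0.76 -0.59  1.76  0.56  0.8  -0.19] n 2
[[2.3, 0.6, 35.7, -0.4], [2.3, 0.6, 35.7, -0.4]]
```

Call:
carry_out(steps=[[4,1,25,-0.7],[0,0,25,0],[0,0,17,0],[0,0,5,0],[0,0,0,0],[0,0,0,0]])

```text
t: 4.2
eef_pos: [570.4, 384.6, 3.1]
tcp_rot: [0.0, 0.286, 0.958, 0.001]
force: [0.0, -0.1, 0.8]
width: 61.9
```

```bash
python3 plan.py 569.4 384.4 3 146.8
```

```text
t 4.2 at [570.4 384.6   3.1] th 146.75 tilt [ 0.001  0.001 -1.   ] w 61.9 F [ 0.  -0.1  0.8] j [-0.35  0.84 -0.53  1.79  0.63  0.69 -0.25] n 1
[[0.7, -0.7, 0.1, -0.1]]
```

Close on it.

Call:
carry_out(steps=[[0,0,0,0],[0,0,0,0],[0,0,0,0],[0,0,0,0],[0,0,0,0],[0,0,0,0]], fingers=24, grip_force=40)

```text
t: 4.8
eef_pos: [569.7, 384.1, 1.9]
tcp_rot: [-0.0, 0.286, 0.958, -0.0]
force: [0.5, -0.0, -0.2]
width: 24.1
```

Call:
carry_out(steps=[[0,0,-10,0],[0,0,-25,0],[0,0,-35,0],[0,0,-40,0],[0,0,-45,0],[0,0,-40,0],[0,0,-20,0],[0,0,0,0]])

```text
t: 5.6
eef_pos: [570.7, 385.5, 221.6]
tcp_rot: [0.002, 0.286, 0.958, 0.003]
force: [0.2, -0.3, -0.6]
width: 23.7
```

```bash
python3 plan.py 510.8 94 215 180.2;python3 - <<'E'
from h import *
p,d=env.read_camera('wrist');save('w2',p)
E
```

```text
t 5.6 at [570.7 385.5 221.6] th 146.76 tilt [ 0.005  0.004 -1.   ] w 23.7 F [ 0.2 -0.3 -0.6] j [-0.25  0.61 -0.69  1.64  0.43  1.04 -0.08] n 7
[[-15.7, -39.5, 0.9, -4.8], [-12.3, -40.7, 0.9, -4.8], [-8.9, -41.6, 0.9, -4.8], [-5.4, -42.2, 0.9, -4.8], [-1.9, -42.5, 0.9, -4.8], [1.7, -42.5, 0.9, -4.8], [5.2, -42.2, 0.9, -4.8]]
```

View pics/w2.png

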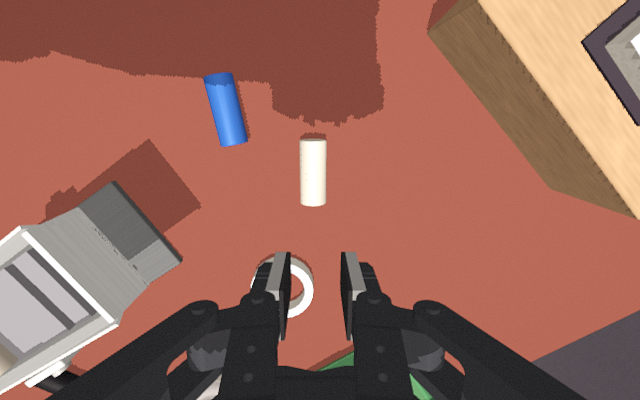

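The grip failed: the bolus still lies at (313,172) unmoved, fingers at 24 mm. Checking where the finger tips really are, and whether the bolus moved.

```bash
python3 - <<'E'
from h import *
s=env.sense();p,d=env.read_camera('wrist');P=cloud('wrist',d,s)
c=env.calibration('wrist');T=np.array(c['tool_from_camera']);K=np.array(c['K'])
v,u=np.mgrid[0:400,0:640]
C=np.stack([(u-K[0,2])/K[0,0]*d,(v-K[1,2])/K[1,1]*d,d],-1)@T[:3,:3].T+T[:3,3]
f=(d>0)&(d<260)
print('finger pts tool z max',np.percentile(C[f][:,2],[50,90,99,100]))
for v_,u_ in [(255,285),(256,347),(262,280),(275,285),(300,285),(330,285),(255,350),(262,355),(290,350),(330,350)]:
    print(v_,u_,p[v_,u_],np.round(C[v_,u_],1),round(float(d[v_,u_]),1))
m=(p.min(2)>95)&(P[...,2]>6)&(P[...,2]<40)&(np.linalg.norm(P[...,:2]-[569.5,383.5],axis=-1)<60)
Q=P[m];r=cv2.minAreaRect(Q[:,:2].astype(np.float32));print(m.sum(),r,'z',np.percentile(Q[:,2],97));print(s['t'],s['width'],s['eef_pos'])
save('w2c',cv2.resize(p[130:350,200:440],None,fx=3,fy=2.7))
E
```

```text
finger pts tool z max [-92.34308641  99.17949714 101.62190301 116.58398341]
255 285 [109 111 116] [ 11.4 -13.4 -43.1] 148.6
256 347 [124 128 131] [ 12.2  14.6 -45.8] 145.8
262 280 [123 128 130] [ 11.6 -14.9 -50.6] 141.3
275 285 [35 34 35] [ 11.7 -11.7 -62.2] 130.2
300 285 [30 33 31] [  3.4 -11.5 -67.1] 128.0
330 285 [45 50 88] [ -8.2 -11.6 -70.1] 128.5
255 350 [121 125 129] [ 11.4  16.2 -43.3] 148.4
262 355 [121 124 129] [ 11.9  17.6 -51.2] 140.7
290 350 [47 47 46] [ 10.8  13.3 -72. ] 121.2
330 350 [57 55 61] [ -6.   13.7 -73. ] 125.2
1745 ((569.4213256835938, 384.95672607421875), (30.43596649169922, 76.03762817382812), 57.38466262817383) z 32.36266525173813
5.65 23.920430835433294 [570.16933573 384.54715772 219.18872376]
```

View pics/w2c.png

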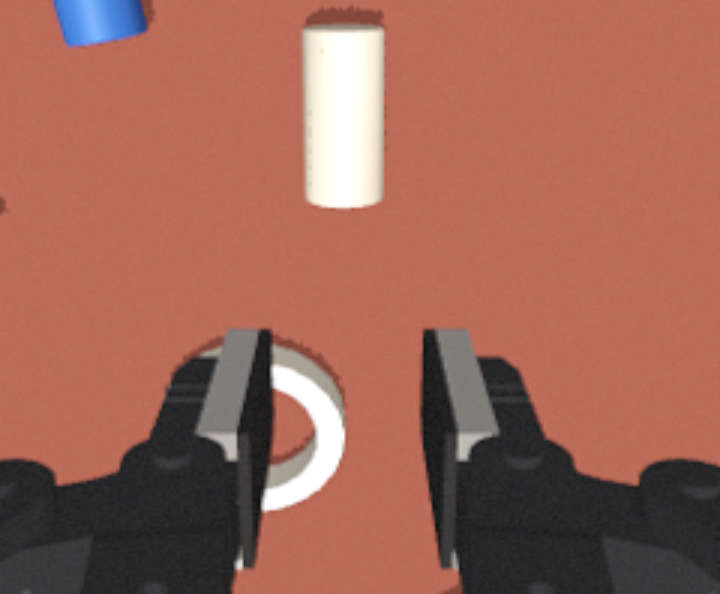

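```bash
python3 - <<'E'
from h import *
print(env.tcp_to_grasp)
c=env.calibration('wrist');T=np.array(c['tool_from_camera']);K=np.array(c['K'])
v,u=np.mgrid[0:400,0:640]
def tip(d,tag):
    C=np.stack([(u-K[0,2])/K[0,0]*d,(v-K[1,2])/K[1,1]*d,d],-1)@T[:3,:3].T+T[:3,3]
    f=(d>0)&(C[...,2]<-15)&(C[...,2]>-120)&(abs(C[...,1])<70)&(v<330)
    for s in (-1,1):
        g=f&(np.sign(C[...,1])==s)
        print(tag,s,g.sum(),'first rows',v[g].min() if g.any() else None,'z',np.percentile(C[g][:,2],[50,95,99,99.9]),'inner y',np.percentile(abs(C[g][:,1]),[1,5]),'x',np.percentile(C[g][:,0],[1,99]))
D=np.load('wrist0.npz');tip(D['d'],'85')
p,d=env.read_camera('wrist');tip(d,'24')
s=env.sense();print(s['t'],s['force'],s['eef_pos'])
E
```

```text
18.700000000000003
85 -1 3536 first rows 265 z [-75.27620005 -54.16801213 -50.35184302 -48.7413205 ] inner y [41.77142572 41.97766855] x [-9.12721753 14.33036461]
85 1 3530 first rows 265 z [-75.39532566 -54.27588059 -50.59990281 -49.05704157] inner y [42.7102861  42.90622435] x [-9.18293732 14.35403579]
24 -1 4850 first rows 252 z [-83.95741996 -47.44909294 -41.12117179 -36.97659407] inner y [11.43551083 11.51895981] x [-6.86393122 17.70538337]
24 1 4851 first rows 252 z [-84.13051171 -47.57333489 -41.21829044 -36.54439346] inner y [12.42166584 12.50542091] x [-7.05933904 17.71077477]
5.75 [ 0.21224469 -0.41681824 -0.86649862] [569.41413085 383.5150991  216.42355498]
```

The tips actually lie about 36 mm behind the reported TCP: −49 mm at 85 open and −40 mm at 24 open, where −13 and about −2 were expected. That fits the miss, since the tips closed above the 32 mm bolus. I'll allow for this offset and go down in small steps, watching the force.

Call:
carry_out(steps=[[0,0,40,0],[0,0,45,0],[0,0,45,0],[0,0,45,0],[0,0,25,0],[0,0,10,0],[0,0,0,0],[0,0,0,0]], fingers=62)

```text
t: 6.55
eef_pos: [570.0, 384.7, 7.7]
tcp_rot: [0.0, 0.286, 0.958, 0.0]
force: [-0.1, -0.3, 0.7]
width: 61.7
```

```bash
python3 plan.py 569.4 384.7 -20 147;python3 - <<'E'
from h import *
p,d=env.read_camera('wrist');save('w3',p)
p,d=env.read_camera('scene');save('s3',cv2.resize(p[170:300,400:560],None,fx=4,fy=4))
E
```

```text
t 6.55 at [570.  384.7   7.7] th 146.77 tilt [ 0.     0.001 -1.   ] w 61.7 F [-0.1 -0.3  0.7] j [-0.34  0.83 -0.54  1.79  0.63  0.7  -0.25] n 1
[[0.5, -0.3, 27.7, -0.2]]
```

View pics/w3.png

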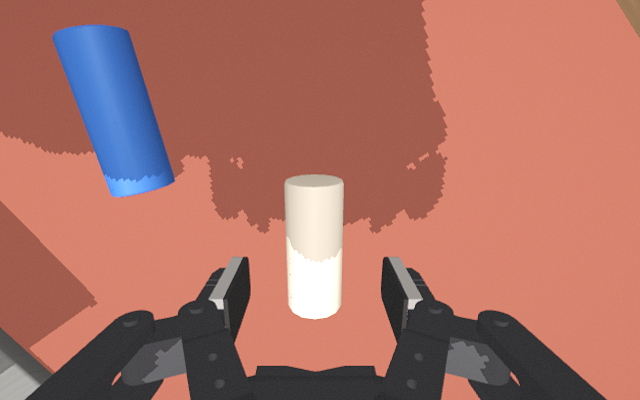

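View pics/s3.png

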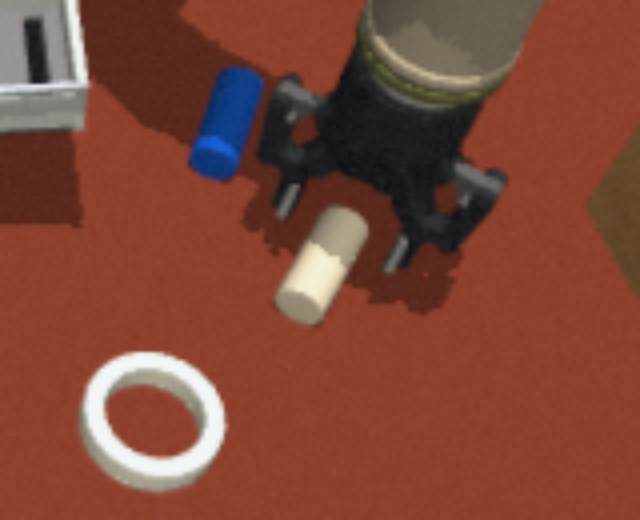

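The wrist view shows the bolus at (315,245) still below and between the open fingers; the scene view confirms the tips hover well above the counter although the reported TCP z is 8 mm. Continue down.

Call:
carry_out(steps=[[0,0,15,0],[0,0,15,0],[0,0,0,0]])

```text
t: 6.95
eef_pos: [568.7, 382.7, -25.5]
tcp_rot: [-0.001, 0.286, 0.958, -0.001]
force: [0.5, -0.1, -1.0]
width: 62.1
```

Call:
carry_out(steps=[[0,0,5,0],[0,0,4,0],[0,0,0,0]])

```text
t: 7.25
eef_pos: [569.5, 383.9, -32.6]
tcp_rot: [-0.0, 0.286, 0.958, -0.0]
force: [-0.9, -0.2, -0.1]
width: 61.8
```

```bash
python3 plan.py 569.4 384.7 -34 147;python3 - <<'E'
from h import *
p,d=env.read_camera('wrist');save('w4',p)
E
```

```text
t 7.25 at [569.5 383.9 -32.6] th 146.77 tilt [-0.001 -0.    -1.   ] w 61.8 F [-0.9 -0.2 -0.1] j [-0.37  0.88 -0.5   1.8   0.67  0.64 -0.28] n 1
[[0.5, 0.6, 1.4, -0.2]]
```

View pics/w4.png

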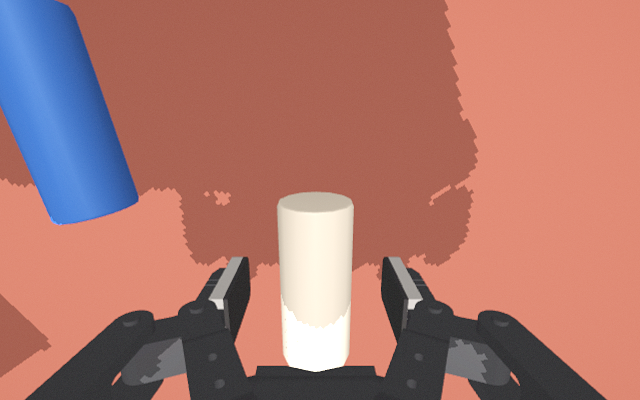

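The bolus (315,285) is now between the pads with no contact force. Close.

Call:
carry_out(steps=[[0,0,0,0],[0,0,0,0],[0,0,0,0],[0,0,0,0],[0,0,0,0],[0,0,0,0]], fingers=20, grip_force=40)

```text
t: 7.9
eef_pos: [570.0, 384.3, -31.5]
tcp_rot: [0.0, 0.286, 0.958, 0.0]
force: [-0.6, -1.1, 5.9]
width: 30.3
```

Call:
carry_out(steps=[[0,0,-10,0],[0,0,-25,0],[0,0,-35,0],[0,0,-45,0],[0,0,-45,0],[0,0,-40,0],[0,0,-20,0],[0,0,0,0]])

```text
t: 8.7
eef_pos: [570.7, 385.2, 191.9]
tcp_rot: [0.002, 0.286, 0.958, 0.002]
force: [0.2, 1.3, -0.8]
width: 30.6
```

```bash
python3 plan.py 510.8 94 200 180.2;python3 - <<'E'
from h import *
p,d=env.read_camera('wrist');save('w5',p)
E
```

```text
t 8.7 at [570.7 385.2 191.9] th 146.75 tilt [ 0.004  0.003 -1.   ] w 30.6 F [ 0.2  1.3 -0.8] j [-0.26  0.64 -0.67  1.67  0.46  0.99 -0.1 ] n 7
[[-15.6, -39.5, -1.2, -4.8], [-12.3, -40.6, -1.2, -4.8], [-8.9, -41.5, -1.2, -4.8], [-5.4, -42.1, -1.2, -4.8], [-1.9, -42.4, -1.2, -4.8], [1.7, -42.4, -1.2, -4.8], [5.2, -42.1, -1.2, -4.8]]
```

View pics/w5.png

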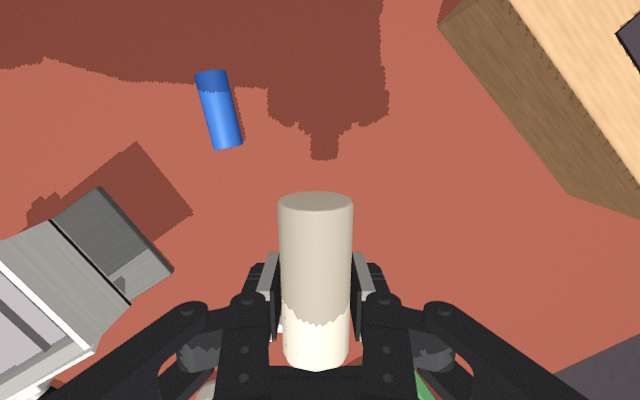

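The bolus is held (316,280) at width 30.6, clear of the counter. Carry to the board at height.

Call:
carry_out(steps=[[-15,-35,0,-4],[-13,-40,0,-5],[-9,-42,0,-5],[-5,-42,0,-5],[-2,-42,0,-5],[2,-42,0,-5],[5,-40,0,-4],[0,0,0,0]])

```text
t: 9.55
eef_pos: [509.4, 92.7, 185.5]
tcp_rot: [-0.003, 0.005, 1.0, -0.002]
force: [-0.0, -1.0, -1.1]
width: 30.0
```

Call:
carry_out(steps=[[0,0,0,0],[0,0,0,0]])

```text
t: 9.75
eef_pos: [511.6, 101.2, 187.4]
tcp_rot: [-0.0, 0.002, 1.0, 0.0]
force: [0.2, 0.9, -0.7]
width: 30.4
```

```bash
python3 plan.py 510.8 95 150 179.7;python3 - <<'E'
from h import *
s=env.sense();p,d=env.read_camera('wrist');save('w6',p);np.savez('w6.npz',p=p,d=d,e=s['eef_pos'],q=s['tcp_rot'])
p,d=env.read_camera('top');save('t6',cv2.resize(p[180:290,200:420],None,fx=3.5,fy=3.5));np.savez('t6.npz',p=p,d=d)
p,d=env.read_camera('scene');save('s6',cv2.resize(p[100:260,240:440],None,fx=3.5,fy=3.5));np.savez('s6.npz',p=p,d=d)
E
```

```text
t 9.75 at [511.6 101.2 187.4] th 179.78 tilt [-0.001  0.001 -1.   ] w 30.4 F [ 0.2  0.9 -0.7] j [ 0.33  0.5  -0.9   2.03  0.52  0.85  0.71] n 1
[[0.7, -6.2, 37.4, 0.1]]
```

View pics/w6.png

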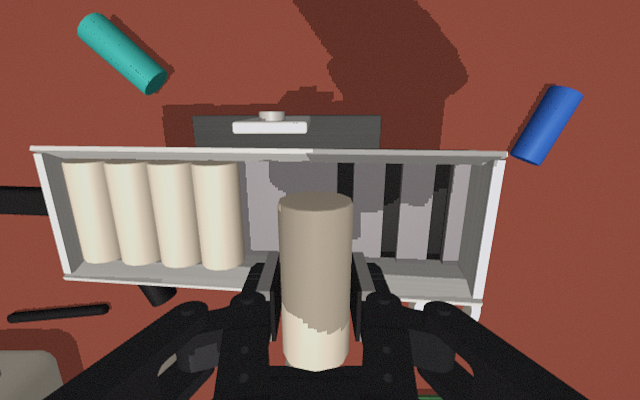

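View pics/s6.png

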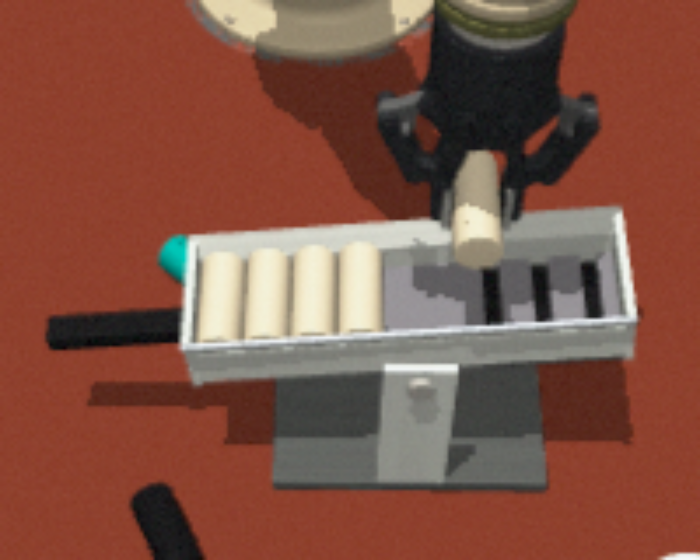

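Wrist view: bolus held over the free channel, four in the channel at columns 90–220, grooves at 345–440. Refit the board from the wrist depth, with the held bolus.

```bash
python3 - <<'E'
from h import *
from fit import *
D=np.load('w6.npz');s={'eef_pos':D['e'],'tcp_rot':D['q']};P=cloud('wrist',D['d'],s);p=D['p']
d=D['d']
X=P.reshape(-1,3);col=p.reshape(-1,3).astype(int)
m=(d.ravel()>0)&(X[:,2]>85)&(X[:,2]<185)&(X[:,0]>445)&(X[:,0]<575)&(X[:,1]>-210)&(X[:,1]<240)
bol=((col[:,2]-col[:,0])>=10)
C=(X-D['e'])  # exclude gripper/held
near=(C[:,2]>20)&(abs(C[:,1])<75)
m&=~near&~bol
print(m.sum(),fit(X[m][::5],[511,72,0,0,-.12]))
# held bolus
h=(d.ravel()>0)&(C[:,2]>10)&(C[:,2]<110)&(abs(C[:,1])<17.5)&((col[:,2]-col[:,0])>=8)
Q=X[h];print(h.sum(),'held rel eef: x',np.percentile(Q[:,0]-D['e'][0],[1,99]),'y',np.percentile(Q[:,1]-D['e'][1],[1,50,99]),'z',np.percentile(Q[:,2]-D['e'][2],[1,5,50,99]))
q=Q[:,:]-D['e'];
t=q[(q[:,2]>np.percentile(q[:,2],60))]
v=np.linalg.svd((q-q.mean(0)))[2][0];print('axis',v)
print('neighbour edge',)
b=(d.ravel()>0)&bol&(X[:,2]>125)&(X[:,2]<175)&(X[:,1]<65)&(X[:,1]>-100)&(X[:,0]>470)&(X[:,0]<550)
print(b.sum(),np.percentile(X[b],[1,99],axis=0))
E
```

```text
37721 (array([ 5.09981233e+02,  7.19908184e+01, -3.13951024e-01,  2.04427457e-04,
       -1.20656614e-01]), np.float64(0.4754551712522037))
12324 held rel eef: x [-38.69911034  34.81603245] y [-14.59078928   0.62729966  15.90183167] z [39.14950062 50.3924765  61.04017865 64.47485562]
axis [ 0.99797337 -0.00247129  0.06358498]
neighbour edge
17957 [[472.00607213 -74.95608752 133.30902459]
 [546.668184    47.83847529 157.26062896]]
```

Call:
carry_out(steps=[[0,-6,10,0],[0,0,20,0],[0,0,20,0],[0,0,0,0],[0,0,0,0]])

```text
t: 10.4
eef_pos: [511.4, 94.5, 137.7]
tcp_rot: [-0.001, 0.002, 1.0, 0.0]
force: [0.9, 1.4, -0.1]
width: 30.6
```

```bash
python3 plan.py 511.5 94 104 179.8
```

```text
t 10.4 at [511.4  94.5 137.7] th 179.81 tilt [-0.001  0.    -1.   ] w 30.6 F [ 0.9  1.4 -0.1] j [ 0.29  0.56 -0.84  2.09  0.61  0.76  0.64] n 1
[[-0.1, -0.5, 33.7, 0.0]]
```

Call:
carry_out(steps=[[0,-0.5,10,0],[0,0,10,0],[0,0,8,0],[0,0,5,0],[0,0,0,0],[0,0,0,0]])

```text
t: 11.0
eef_pos: [511.7, 93.8, 104.9]
tcp_rot: [-0.0, 0.002, 1.0, 0.0]
force: [1.0, 0.3, -0.4]
width: 30.5
```

```bash
python3 plan.py 511.5 94 103 179.8;python3 - <<'E'
from h import *
p,d=env.read_camera('wrist');save('w7',p)
E
```

```text
t 11.0 at [511.7  93.8 104.9] th 179.77 tilt [-0.  0. -1.] w 30.5 F [ 1.   0.3 -0.4] j [ 0.25  0.6  -0.79  2.12  0.67  0.7   0.58] n 1
[[0.2, 0.2, 1.9, -0.0]]
```

View pics/w7.png

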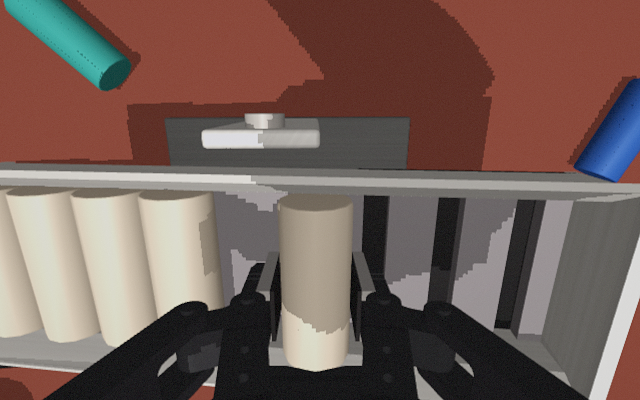

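Call:
carry_out(steps=[[0,0,2,0],[0,0,1,0],[0,0,0,0]])

```text
t: 11.35
eef_pos: [511.7, 93.6, 101.9]
tcp_rot: [-0.0, 0.002, 1.0, -0.0]
force: [-0.2, -0.8, -0.5]
width: 30.4
```

Call:
carry_out(steps=[[0,0,0,0],[0,0,0,0],[0,0,0,0],[0,0,0,0]], fingers=44)

```text
t: 11.75
eef_pos: [511.8, 93.7, 102.0]
tcp_rot: [0.0, 0.002, 1.0, -0.0]
force: [-0.2, -1.0, 0.7]
width: 43.5
```

```bash
python3 plan.py 511.5 94 103 179.8;python3 - <<'E'
from h import *
p,d=env.read_camera('wrist');save('w8',p)
E
```

```text
t 11.75 at [511.8  93.7 102. ] th 179.76 tilt [ 0. -0. -1.] w 43.5 F [-0.2 -1.   0.7] j [ 0.25  0.6  -0.78  2.12  0.68  0.69  0.57] n 1
[[0.3, 0.3, -1.0, -0.0]]
```

View pics/w8.png

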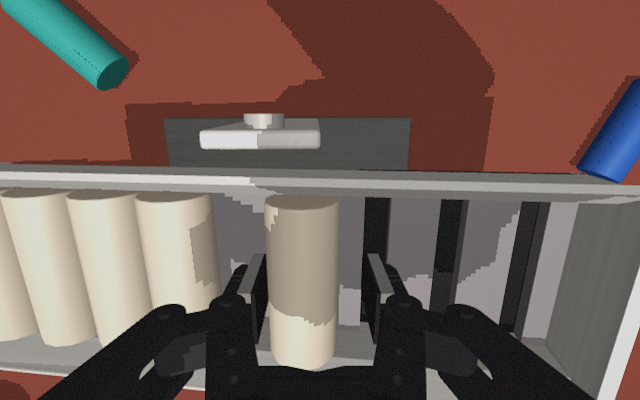

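Released: the bolus (303,280) rests on the floor against the left finger. Lift straight up.

Call:
carry_out(steps=[[0,0,-8,0],[0,0,-15,0],[0,0,-25,0],[0,0,-35,0],[0,0,-40,0],[0,0,-30,0],[0,0,0,0],[0,0,0,0]])

```text
t: 12.6
eef_pos: [511.8, 93.5, 256.2]
tcp_rot: [0.001, 0.002, 1.0, -0.0]
force: [-0.3, -0.6, -0.6]
width: 44.0
```

```bash
python3 - <<'E'
from h import *
p,d=env.read_camera('wrist');save('w9',p)
p,d=env.read_camera('top');save('t9',cv2.resize(p[180:290,200:420],None,fx=3.5,fy=3.5))
E
python3 plan.py 510 -141 190 90
```

```text
t 12.7 at [511.1  93.2 254.6] th 179.76 tilt [-0.001 -0.001 -1.   ] w 44.0 F [ 0.1 -0.4 -0.2] j [ 0.42  0.42 -0.97  1.96  0.42  0.98  0.82] n 11
[[0.0, -21.3, 5.9, 8.2], [-3.0, -21.1, 5.9, 8.2], [-6.0, -20.4, 5.9, 8.2], [-8.8, -19.4, 5.9, 8.2], [-11.5, -17.9, 5.9, 8.2], [-13.9, -16.1, 5.9, 8.2], [-16.1, -14.0, 5.9, 8.2], [-17.9, -11.6, 5.9, 8.2]]
[[-19.3, -8.9, 5.9, 8.2], [-20.4, -6.1, 5.9, 8.2], [-21.1, -3.1, 5.9, 8.2]]
```

View pics/w9.png

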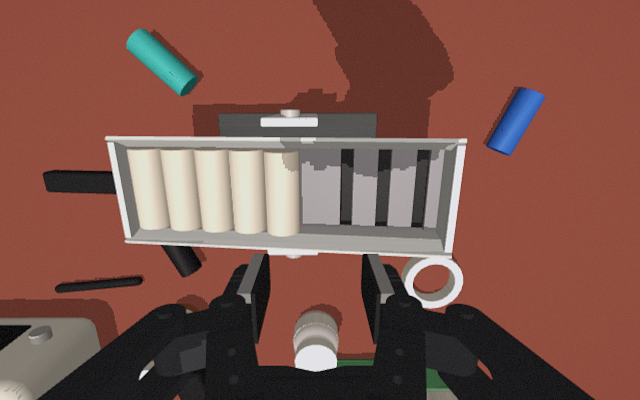

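All five lie side by side in the channel (columns 130–300). Now turn and move above the handle.

Call:
carry_out(steps=[[0,-21,0,8],[-3,-21,0,8],[-6,-20,0,8.5],[-9,-19,0,8.5],[-12,-18,0,8.5],[-14,-16,0,8.5],[-16,-14,5,8],[-18,-12,5,8]], fingers=56, grip_force=30)

```text
t: 13.5
eef_pos: [509.9, -76.9, 243.8]
tcp_rot: [-0.001, 0.549, 0.836, -0.0]
force: [0.1, 0.2, -0.3]
width: 56.0
```

Call:
carry_out(steps=[[-19,-9,20,8],[-20,-6,20,8],[-21,-3,20,7.5],[0,0,0,0],[0,0,0,0]])

```text
t: 14.0
eef_pos: [508.9, -138.8, 183.9]
tcp_rot: [-0.001, 0.705, 0.709, -0.001]
force: [0.6, 0.6, 0.2]
width: 56.0
```

```bash
python3 plan.py 510 -141.4 100 90
python3 - <<'E'
from h import *
from fit import *
s=env.sense();p,d=env.read_camera('wrist');save('w10',p);P=cloud('wrist',d,s).reshape(-1,3);col=p.reshape(-1,3).astype(int)
m=(d.ravel()>0)&(col.max(1)<70)&(P[:,2]>80)&(P[:,2]<125)&(P[:,1]>-200)&(P[:,1]<-85)&(abs(P[:,0]-510)<25)
Q=P[m]
for a,b in [(-185,-160),(-150,-130),(-125,-105)]:
    g=(Q[:,1]>a)&(Q[:,1]<b)&(Q[:,2]>np.percentile(Q[:,2],5)); print(a,b,g.sum(),np.percentile(Q[g][:,0],[3,97]),np.median(Q[g][:,2]))
print(np.percentile(Q[:,1],[.5,99.5]))
E
```

```text
t 14.0 at [ 508.9 -138.8  183.9] th 90.36 tilt [-0.003  0.001 -1.   ] w 56.0 F [0.6 0.6 0.2] j [ 0.52  0.42 -0.49  2.04  0.28  0.75 -0.14] n 2
[[-1.3, 0.5, 41.9, 0.2], [-1.3, 0.5, 41.9, 0.2]]
-185 -160 488 [500.68019848 519.31640943] 108.2998028805066
-150 -130 606 [499.26888615 519.59356944] 111.87343254982173
-125 -105 674 [499.50892347 519.63321945] 114.9999118907062
[-184.53538881  -91.35822844]
```

View pics/w10.png

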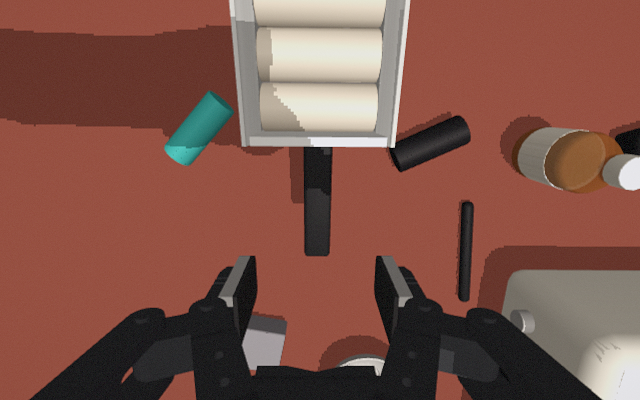

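Handle at (317,200), centred between the fingers in the jaw direction (x centre 509.6, end at y −185, top z 112), matching the model. Descend.

Call:
carry_out(steps=[[-4,0.5,25,0.3],[-1,0,30,0],[0,0,30,0],[0,0,20,0],[0,0,0,0],[0,0,0,0]])

```text
t: 14.65
eef_pos: [510.6, -143.4, 80.6]
tcp_rot: [-0.0, 0.707, 0.708, 0.0]
force: [0.9, -1.2, 0.6]
width: 56.5
```

```bash
python3 plan.py 509.7 -144.4 50 90
```

```text
t 14.65 at [ 510.6 -143.4   80.6] th 90.08 tilt [ 0.  0. -1.] w 56.5 F [ 0.9 -1.2  0.6] j [ 0.44  0.56 -0.39  2.13  0.42  0.53 -0.26] n 1
[[-1.0, -0.9, 30.6, 0.1]]
```

Call:
carry_out(steps=[[-1,-0.5,15,0],[0,0,10,0],[0,0,6,0],[0,0,0,0]])

```text
t: 15.05
eef_pos: [509.6, -145.2, 48.9]
tcp_rot: [-0.0, 0.707, 0.707, -0.0]
force: [-0.2, 0.9, -1.0]
width: 56.2
```

Call:
carry_out(steps=[[0,0,0,0],[0,0,0,0],[0,0,0,0],[0,0,0,0],[0,0,0,0],[0,0,0,0]], fingers=15, grip_force=30)

```text
t: 15.65
eef_pos: [510.2, -145.3, 49.2]
tcp_rot: [0.0, 0.707, 0.707, 0.0]
force: [1.8, -0.2, 1.5]
width: 21.2
```

```bash
python3 plan.py 509.7 -144.4 50 90
python3 - <<'E'
from h import *
p,d=env.read_camera('wrist');save('w11',p)
p,d=env.read_camera('scene');save('s11',cv2.resize(p[100:260,220:440],None,fx=3.5,fy=3.5));np.savez('s11.npz',p=p,d=d)
E
```

```text
t 15.65 at [ 510.2 -145.3   49.2] th 89.96 tilt [ 0.001  0.    -1.   ] w 21.2 F [ 1.8 -0.2  1.5] j [ 0.41  0.61 -0.35  2.15  0.46  0.45 -0.3 ] n 1
[[0.9, -0.5, -0.8, -0.0]]
```

View pics/w11.png

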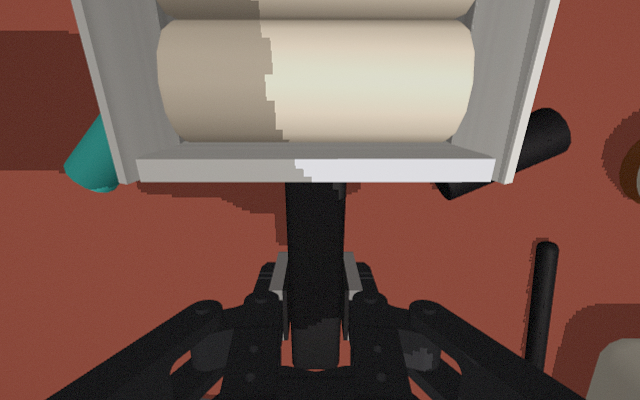

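View pics/s11.png

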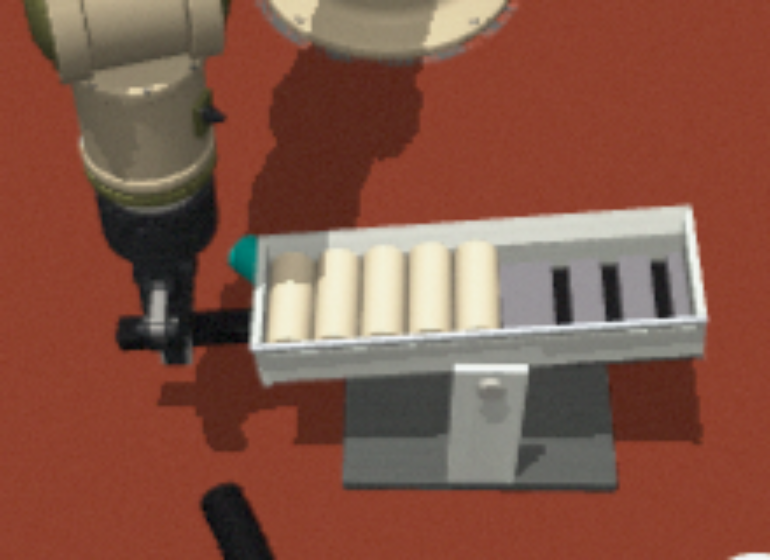

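Handle gripped (width 21.2). Compute the arc.

```bash
cat > arc.py <<'E'
import numpy as np,sys
a0,a1,n,r=float(sys.argv[1]),float(sys.argv[2]),int(sys.argv[3]),218.8
a=np.linspace(a0,a1,n+1);y=-r*np.cos(a);z=r*np.sin(a)
for i in range(0,n,8): print([[round(float(y[k+1]-y[k]),1),0,round(float(z[k]-z[k+1]),1),0] for k in range(i,min(n,i+8))])
E
python3 arc.py -0.1207 0.47 16
```

```text
[[-0.8, 0, -8.0, 0], [-0.5, 0, -8.1, 0], [-0.2, 0, -8.1, 0], [0.1, 0, -8.1, 0], [0.4, 0, -8.1, 0], [0.7, 0, -8.0, 0], [1.0, 0, -8.0, 0], [1.3, 0, -8.0, 0]]
[[1.6, 0, -7.9, 0], [1.8, 0, -7.9, 0], [2.1, 0, -7.8, 0], [2.4, 0, -7.7, 0], [2.7, 0, -7.6, 0], [3.0, 0, -7.5, 0], [3.3, 0, -7.4, 0], [3.5, 0, -7.3, 0]]
```

Call:
carry_out(steps=[[-0.8,0,-8,0],[-0.5,0,-8,0],[-0.2,0,-8,0],[0,0,-8,0],[0.4,0,-8,0],[0.7,0,-8,0],[1,0,-8,0],[1.3,0,-8,0]])

```text
t: 16.55
eef_pos: [510.2, -143.1, 112.9]
tcp_rot: [0.0, 0.707, 0.707, 0.001]
force: [5.9, 0.6, -8.0]
width: 21.4
```

```bash
python3 plan.py 509.7 -146.6 113.6 90
python3 - <<'E'
from h import *
p,d=env.read_camera('scene');save('s12',cv2.resize(p[100:260,220:440],None,fx=3.5,fy=3.5));np.savez('s12.npz',p=p,d=d)
E
```

```text
t 16.55 at [ 510.2 -143.1  112.9] th 89.99 tilt [ 0.001  0.001 -1.   ] w 21.4 F [ 5.9  0.6 -8. ] j [ 0.48  0.51 -0.43  2.1   0.38  0.6  -0.22] n 1
[[-3.5, -0.5, -0.7, -0.0]]
```

View pics/s12.png

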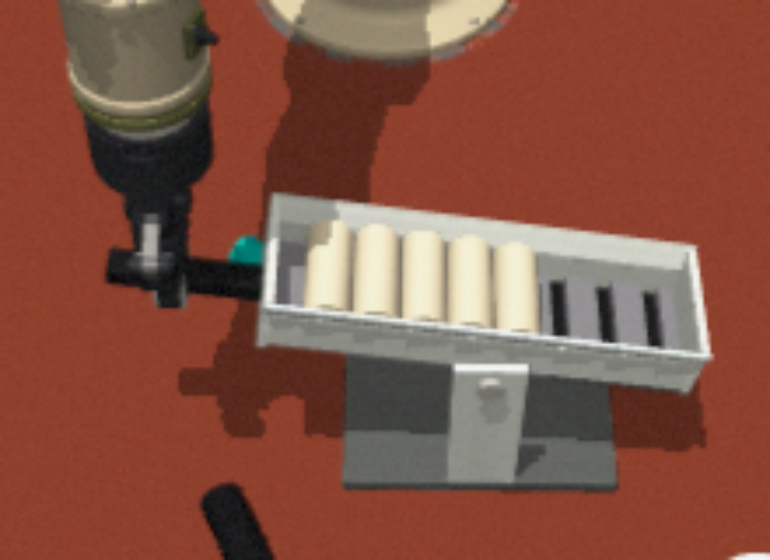

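The board has tilted past level and the boluses are starting to roll. Continue.

Call:
carry_out(steps=[[1.6,0,-8,0],[1.8,0,-8,0],[2.1,0,-8,0],[2.4,0,-8,0],[2.7,0,-7.5,0],[3,0,-7.5,0],[3.3,0,-7.5,0],[3.5,0,-7.5,0]])

```text
t: 17.4
eef_pos: [510.2, -122.5, 174.8]
tcp_rot: [0.0, 0.707, 0.707, 0.001]
force: [5.9, 3.4, -7.6]
width: 21.6
```

Call:
carry_out(steps=[[0,0,0,0],[0,0,0,0],[0,0,0,0],[0,0,0,0]])

```text
t: 17.8
eef_pos: [510.2, -122.4, 174.9]
tcp_rot: [0.0, 0.707, 0.707, 0.001]
force: [4.0, 3.8, 2.2]
width: 21.3
```

```bash
python3 plan.py 509.7 -123 175 90
cat > tilt.py <<'E'
from h import *
from fit import *
import sys
tag=sys.argv[1];a0=float(sys.argv[2])
s=env.sense()
for n in ['scene','top']:
    p,d=env.read_camera(n);np.savez(n+tag+'.npz',p=p,d=d)
    save(n+tag,cv2.resize(p[90:260,220:440] if n=='scene' else p[170:300,200:420],None,fx=3.5,fy=3.5))
    P=cloud(n,d).reshape(-1,3);col=p.reshape(-1,3).astype(int)
    bol=((col[:,2]-col[:,0])>=8)|(col.min(1)>215)
    q=tob(P,510,72,129.7,0,a0)
    m=(d.ravel()>0)&(abs(q[:,0])<54)&(q[:,1]>-156)&(q[:,1]<147)&(q[:,2]>-12)&(q[:,2]<45)&~bol
    X=P[m]
    if len(X)>300: print(n,len(X),np.round(fit(X,[510,72,0,0,a0])[0],3))
    # boluses: pts 22..36 over the floor
    g=((col[:,2]-col[:,0])>=8)&(abs(q[:,0])<30)&(q[:,1]>-150)&(q[:,1]<137)&(q[:,2]>24)&(q[:,2]<38)
    h,e=np.histogram(q[g][:,1],bins=np.arange(-150,140,6));print(dict(zip((e[:-1]+3).astype(int).tolist(),h.tolist())))
print(s['t'],s['force'])
E
python3 tilt.py 13 0.47
```

```text
t 17.8 at [ 510.2 -122.4  174.9] th 89.98 tilt [ 0.001  0.001 -1.   ] w 21.3 F [4.  3.8 2.2] j [ 0.49  0.43 -0.49  2.06  0.3   0.73 -0.19] n 1
[[-0.6, -0.5, -0.1, -0.0]]
scene 2367 [ 5.11016e+02  7.08470e+01 -3.80000e-01 -3.00000e-03  4.72000e-01]
{-147: 0, -141: 0, -135: 0, -129: 0, -123: 0, -117: 0, -111: 0, -105: 0, -99: 0, -93: 0, -87: 0, -81: 0, -75: 0, -69: 0, -63: 0, -57: 0, -51: 0, -45: 0, -39: 0, -33: 0, -27: 0, -21: 45, -15: 54, -9: 41, -3: 33, 3: 17, 9: 29, 15: 61, 21: 44, 27: 36, 33: 18, 39: 3, 45: 57, 51: 48, 57: 39, 63: 23, 69: 6, 75: 45, 81: 49, 87: 46, 93: 25, 99: 10, 105: 21, 111: 62, 117: 38, 123: 33, 129: 16, 135: 40}
top 2255 [5.1122e+02 7.3553e+01 1.3450e+00 1.0000e-03 4.5500e-01]
{-147: 0, -141: 0, -135: 0, -129: 0, -123: 0, -117: 0, -111: 0, -105: 0, -99: 0, -93: 0, -87: 0, -81: 0, -75: 0, -69: 0, -63: 0, -57: 0, -51: 0, -45: 0, -39: 0, -33: 0, -27: 1, -21: 36, -15: 21, -9: 46, -3: 34, 3: 22, 9: 22, 15: 32, 21: 31, 27: 43, 33: 29, 39: 15, 45: 43, 51: 19, 57: 40, 63: 33, 69: 15, 75: 31, 81: 7, 87: 43, 93: 35, 99: 17, 105: 15, 111: 18, 117: 30, 123: 34, 129: 23, 135: 7}
17.8 [3.96749611 3.77971087 2.15433   ]
```

View pics/scene13.png

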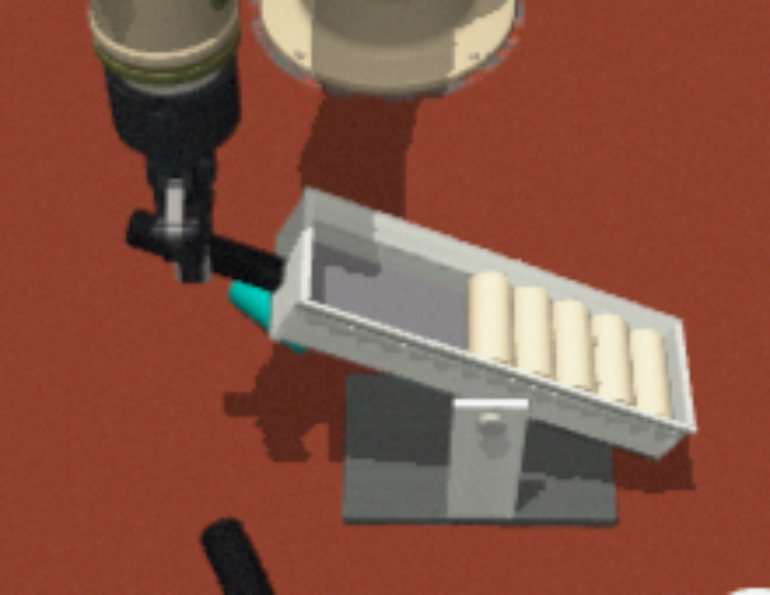

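View pics/top13.png

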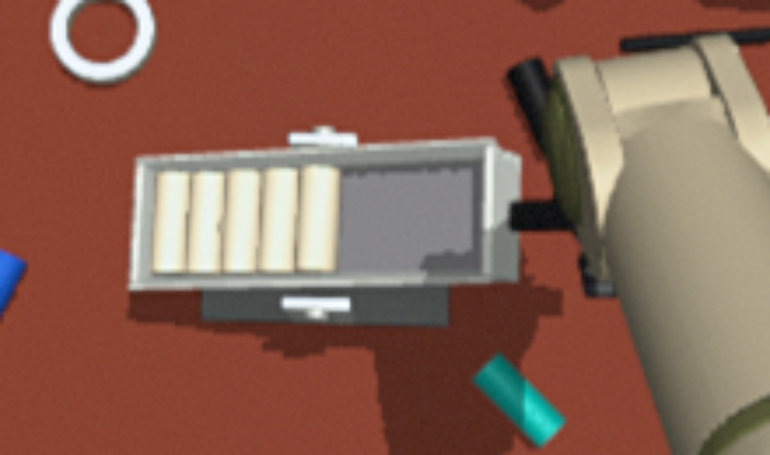

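Three boluses are at about board y 120, 86 and 52 (the grooves), with two spares at 19 and −13. Tilt is about 0.47. Tip back gently.

```bash
python3 arc.py 0.47 -0.13 24
```

```text
[[-2.4, 0, 4.9, 0], [-2.3, 0, 5.0, 0], [-2.2, 0, 5.0, 0], [-2.0, 0, 5.1, 0], [-1.9, 0, 5.1, 0], [-1.8, 0, 5.2, 0], [-1.7, 0, 5.2, 0], [-1.5, 0, 5.3, 0]]
[[-1.4, 0, 5.3, 0], [-1.3, 0, 5.3, 0], [-1.1, 0, 5.4, 0], [-1.0, 0, 5.4, 0], [-0.9, 0, 5.4, 0], [-0.7, 0, 5.4, 0], [-0.6, 0, 5.4, 0], [-0.5, 0, 5.5, 0]]
[[-0.3, 0, 5.5, 0], [-0.2, 0, 5.5, 0], [-0.0, 0, 5.5, 0], [0.1, 0, 5.5, 0], [0.2, 0, 5.5, 0], [0.4, 0, 5.5, 0], [0.5, 0, 5.4, 0], [0.6, 0, 5.4, 0]]
```

Call:
carry_out(steps=[[-1.2,0,2.5,0],[-2.4,0,5,0],[-2.3,0,5,0],[-2.2,0,5,0],[-2,0,5,0],[-1.9,0,5,0],[-1.8,0,5.2,0],[-1.7,0,5.2,0]])

```text
t: 18.7
eef_pos: [510.2, -138.6, 136.6]
tcp_rot: [0.0, 0.707, 0.707, 0.0]
force: [3.4, 3.5, 3.8]
width: 21.6
```

Call:
carry_out(steps=[[-1.5,0,5.3,0],[-1.4,0,5.3,0],[-1.3,0,5.3,0],[-1.1,0,5.4,0],[-1,0,5.4,0],[-0.9,0,5.4,0],[-0.7,0,5.4,0],[-0.6,0,5.4,0]])

```text
t: 19.5
eef_pos: [510.2, -147.4, 93.8]
tcp_rot: [0.0, 0.707, 0.707, 0.0]
force: [4.8, 1.1, 4.8]
width: 21.2
```

```bash
python3 plan.py 509.7 -146 78 90
python3 tilt.py 14 0.05
```

```text
t 19.5 at [ 510.2 -147.4   93.8] th 89.96 tilt [ 0.001 -0.    -1.   ] w 21.2 F [4.8 1.1 4.8] j [ 0.46  0.54 -0.41  2.12  0.4   0.56 -0.24] n 1
[[1.4, -0.5, 15.8, -0.0]]
scene 2605 [ 5.10885e+02  7.11110e+01  1.40000e-02 -1.00000e-03  8.20000e-02]
{-147: 0, -141: 0, -135: 0, -129: 0, -123: 0, -117: 0, -111: 0, -105: 0, -99: 0, -93: 0, -87: 0, -81: 0, -75: 0, -69: 0, -63: 0, -57: 0, -51: 0, -45: 0, -39: 0, -33: 0, -27: 0, -21: 25, -15: 52, -9: 56, -3: 43, 3: 41, 9: 20, 15: 49, 21: 54, 27: 46, 33: 46, 39: 10, 45: 39, 51: 53, 57: 51, 63: 42, 69: 19, 75: 13, 81: 50, 87: 50, 93: 45, 99: 31, 105: 0, 111: 30, 117: 48, 123: 47, 129: 28, 135: 1}
top 2404 [5.11028e+02 7.21080e+01 2.36400e+00 2.00000e-03 7.80000e-02]
{-147: 0, -141: 0, -135: 0, -129: 0, -123: 0, -117: 0, -111: 0, -105: 0, -99: 0, -93: 0, -87: 0, -81: 0, -75: 0, -69: 0, -63: 0, -57: 0, -51: 0, -45: 0, -39: 0, -33: 0, -27: 0, -21: 19, -15: 54, -9: 9, -3: 49, 3: 48, 9: 17, 15: 46, 21: 28, 27: 35, 33: 50, 39: 16, 45: 30, 51: 49, 57: 17, 63: 54, 69: 27, 75: 13, 81: 48, 87: 6, 93: 36, 99: 37, 105: 0, 111: 23, 117: 20, 123: 29, 129: 28, 135: 5}
19.5 [4.7995426  1.12230993 4.76090539]
```

View pics/scene14.png

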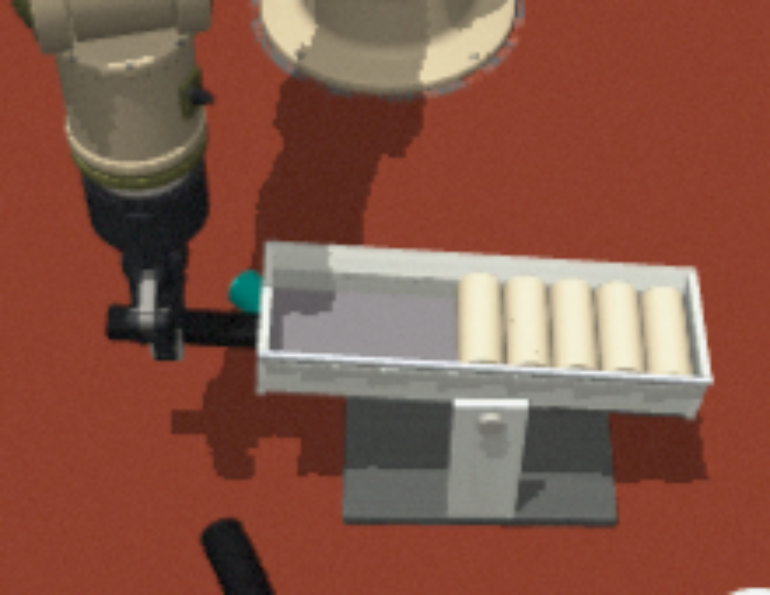

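Tilt 0.08, three still in the grooves and two spares behind. Keep lowering, slowly.

Call:
carry_out(steps=[[-0.3,0,5,0],[-0.2,0,5,0],[0,0,5,0],[0,0,5,0],[0,0,5,0],[0.2,0,5,0],[0.3,0,5,0],[0.4,0,5,0]])

```text
t: 20.4
eef_pos: [510.2, -147.5, 53.8]
tcp_rot: [0.001, 0.708, 0.707, 0.0]
force: [5.9, -1.1, 5.2]
width: 21.2
```

Call:
carry_out(steps=[[0.4,0,5,0],[0.4,0,3,0],[0,0,0,0],[0,0,0,0],[0,0,0,0],[0,0,0,0],[0,0,0,0]])

```text
t: 21.1
eef_pos: [510.2, -146.5, 45.5]
tcp_rot: [0.0, 0.707, 0.707, 0.0]
force: [7.1, -0.6, -2.9]
width: 21.4
```

```bash
python3 plan.py 509.7 -144 46 90
python3 tilt.py 15 -0.13
```

```text
t 21.1 at [ 510.2 -146.5   45.5] th 89.94 tilt [ 0.001 -0.    -1.   ] w 21.4 F [ 7.1 -0.6 -2.9] j [ 0.41  0.61 -0.34  2.15  0.47  0.45 -0.3 ] n 1
[[2.5, -0.5, -0.5, -0.1]]
scene 2501 [ 5.1140e+02  7.1025e+01  1.9700e-01  2.0000e-03 -1.3400e-01]
{-147: 23, -141: 46, -135: 48, -129: 50, -123: 37, -117: 10, -111: 43, -105: 46, -99: 52, -93: 47, -87: 12, -81: 0, -75: 0, -69: 0, -63: 0, -57: 0, -51: 0, -45: 0, -39: 0, -33: 0, -27: 0, -21: 0, -15: 0, -9: 0, -3: 0, 3: 0, 9: 0, 15: 0, 21: 0, 27: 0, 33: 0, 39: 35, 45: 52, 51: 48, 57: 53, 63: 34, 69: 8, 75: 52, 81: 52, 87: 51, 93: 49, 99: 19, 105: 28, 111: 53, 117: 50, 123: 51, 129: 49, 135: 8}
top 2335 [ 5.11152e+02  7.14170e+01  2.99500e+00 -1.00000e-03 -1.34000e-01]
{-147: 14, -141: 47, -135: 32, -129: 46, -123: 36, -117: 14, -111: 41, -105: 33, -99: 12, -93: 61, -87: 5, -81: 0, -75: 0, -69: 0, -63: 0, -57: 0, -51: 0, -45: 0, -39: 0, -33: 0, -27: 0, -21: 0, -15: 0, -9: 0, -3: 0, 3: 0, 9: 0, 15: 0, 21: 0, 27: 0, 33: 0, 39: 26, 45: 55, 51: 26, 57: 33, 63: 42, 69: 8, 75: 50, 81: 52, 87: 4, 93: 51, 99: 31, 105: 22, 111: 54, 117: 29, 123: 29, 129: 50, 135: 15}
21.1 [ 7.05974685 -0.61336019 -2.93155818]
```

View pics/scene15.png

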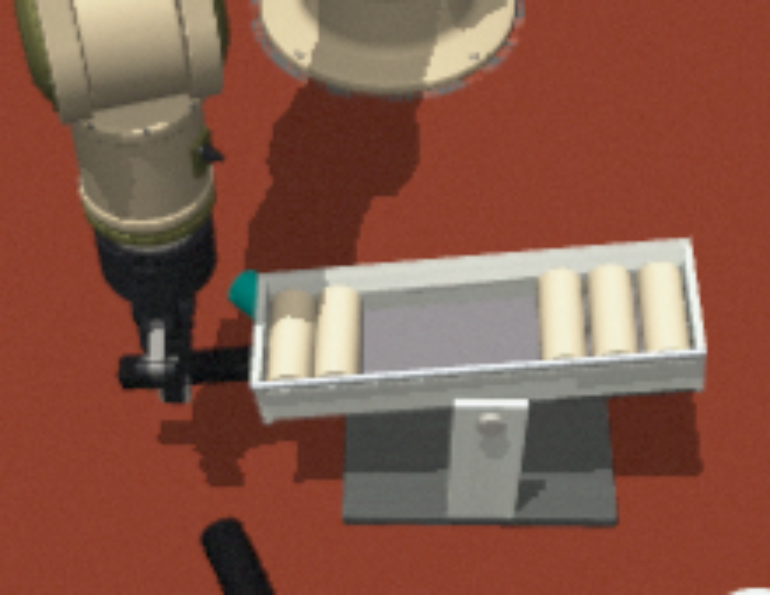

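Tilt is −0.134, with three in the grooves (right) and two in the channel (left). Release and withdraw straight up.

Call:
carry_out(steps=[[0,0,0,0],[0,0,0,0],[0,0,0,0],[0,0,0,0],[0,0,0,0]], fingers=56)

```text
t: 21.7
eef_pos: [509.2, -145.9, 46.1]
tcp_rot: [-0.0, 0.707, 0.707, -0.0]
force: [0.6, -0.5, 0.5]
width: 55.9
```

Call:
carry_out(steps=[[0,0,-10,0],[0,0,-20,0],[0,0,-30,0],[0,0,-40,0],[0,0,-40,0],[0,0,-20,0],[0,0,0,0],[0,0,0,0]])

```text
t: 22.5
eef_pos: [509.4, -146.0, 206.7]
tcp_rot: [0.001, 0.707, 0.707, 0.0]
force: [0.1, -0.3, -0.2]
width: 55.9
```

```bash
python3 plan.py 509.7 -144 200 90
python3 tilt.py 16 -0.13; python3 - <<'E'
from h import *
p,d=env.read_camera('top');save('t16',p)
E
```

```text
t 22.5 at [ 509.4 -146.   206.7] th 89.94 tilt [ 0.001 -0.001 -1.   ] w 55.9 F [ 0.1 -0.3 -0.2] j [ 0.56  0.39 -0.52  2.01  0.27  0.8  -0.12] n 1
[[2.0, 0.3, 6.7, -0.1]]
scene 2537 [ 5.11527e+02  7.12380e+01  3.21000e-01 -1.00000e-03 -1.40000e-01]
{-147: 21, -141: 44, -135: 46, -129: 52, -123: 38, -117: 12, -111: 43, -105: 44, -99: 51, -93: 48, -87: 12, -81: 0, -75: 0, -69: 0, -63: 0, -57: 0, -51: 0, -45: 0, -39: 0, -33: 0, -27: 0, -21: 0, -15: 0, -9: 0, -3: 0, 3: 0, 9: 0, 15: 0, 21: 0, 27: 0, 33: 0, 39: 33, 45: 53, 51: 49, 57: 50, 63: 36, 69: 5, 75: 51, 81: 53, 87: 50, 93: 52, 99: 18, 105: 26, 111: 52, 117: 54, 123: 50, 129: 47, 135: 3}
top 2340 [ 5.11053e+02  7.15380e+01  2.75400e+00 -2.00000e-03 -1.38000e-01]
{-147: 12, -141: 47, -135: 29, -129: 28, -123: 38, -117: 10, -111: 43, -105: 31, -99: 15, -93: 51, -87: 12, -81: 0, -75: 0, -69: 0, -63: 0, -57: 0, -51: 0, -45: 0, -39: 0, -33: 0, -27: 0, -21: 0, -15: 0, -9: 0, -3: 0, 3: 0, 9: 0, 15: 0, 21: 0, 27: 0, 33: 0, 39: 32, 45: 51, 51: 27, 57: 33, 63: 47, 69: 6, 75: 48, 81: 54, 87: 4, 93: 54, 99: 25, 105: 18, 111: 56, 117: 29, 123: 32, 129: 51, 135: 12}
22.5 [ 0.11514118 -0.32942406 -0.18213666]
```

View pics/scene16.png

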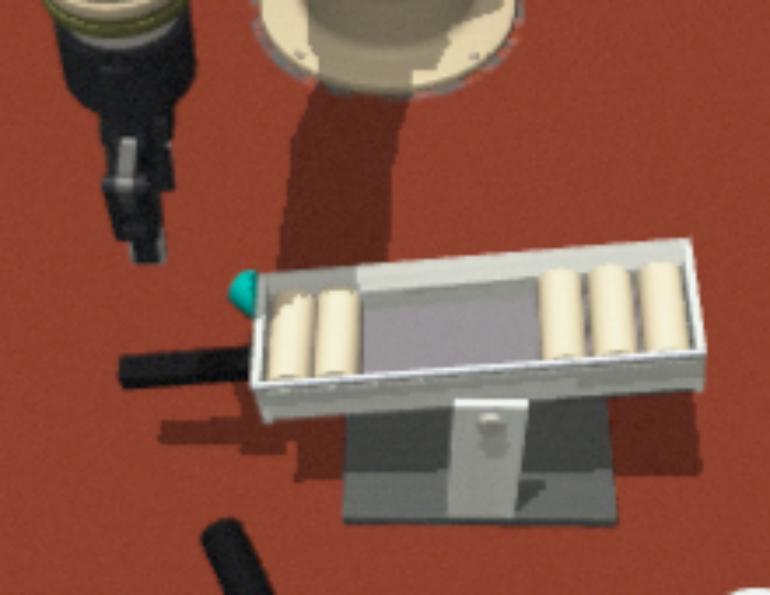

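View pics/t16.png

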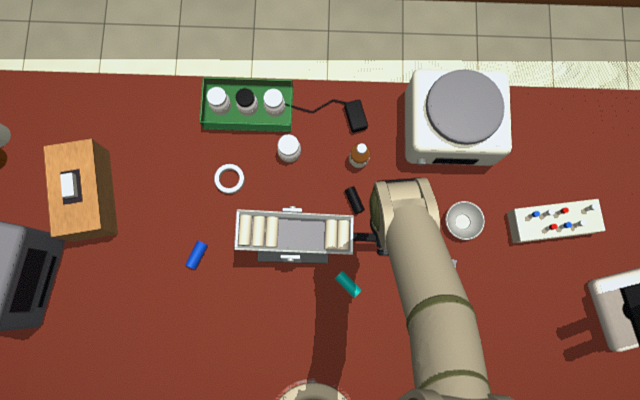

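The gripper is clear of the handle and the boluses have not moved between the last two pictures: three at the left in the grooves, two at the right in the channel. Handing in.

```bash
python3 - <<'E'
from h import *
s=env.sense();print(s['t'],s['force'],np.abs(s['qvel']).max())
env.close_job()
E
```

```text
22.65 [-0.08582423 -0.08158482  0.32915516] 0.006054688102128833
the job is handed in; nothing more can be done
```

The job is done and handed in at 22.6 s of the 61 s allowed. The interface gives no verdict, so this rests on my own last checks.

**What I did:** I put the stray bolus in the channel with the other four and lifted the handle to about 0.47 rad. That filled all three grooves. I then tipped the board gently back and let go.

**Last checks:**
- **Boluses:** three lie at about 52, 86 and 120 mm along the board, which are the grooves. The two spares lie in the channel at about −134 and −101 mm. None had moved between the last two sets of pictures.
- **Board:** the two camera fits put the tilt at −0.140 and −0.138 rad, a little lower than the −0.12 it started at but within the allowed range.
- **Gripper:** it was open and well above the handle, with no contact force.
- **Other things on the counter:** the jar, bottle, dish, tape and the three coloured look-alikes looked unmoved in the top view. The arm hid the marker and most of the slide box there, so I did not check those two at the end.

**What went wrong:** the first grasp of the stray missed. The fingertips lie about 36 mm behind the TCP position that the robot reports, so the fingers closed above the bolus without moving it. I measured the offset with the wrist camera and allowed for it, and the second grasp held.

**Small disagreement:** with the board held up, the two cameras gave its tilt as 0.472 and 0.455 rad. Both are within the 0.45 to 0.5 wanted.

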